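Bring a lost drum up a quarter turn, rod by rod round the hoop

TASK

Tighten the head of the little snare drum with the drum key: starting at the first rod clockwise of the strainer lever (seen from above) and working clockwise round the hoop, give each of the four rods one quarter turn clockwise, neither more nor less. Seat the key gently by feel, turn the rods with nothing but the key, keep the gripper off the drum and the key off its white head, and at the end leave the key standing fully home on the fourth rod so that it goes back with the drum. Leave the other lost property where it is.

Things in the scene. Friction and masses are not known exactly. Their poses are not given: they have to be found in the camera images.
- drum: Snare drum, shell 200 mm and steel hoops 216 mm across, fixed on a rubber mat. Origin: underside centre, on the table; z up; +x points at the strainer, a steel block with lever outside the shell, 27 to 90 mm up, reaching 140 mm out, midway between rods 4 and 1. Hoop top 106 mm up. Four hoop ears, 20 mm wide, to 127 mm out, carry the tension rods, 117 mm from the centre. Head and rods belong to it
- skin: the drum head: taut white plastic, 204 mm across, inside the upper hoop, its surface 97 mm above the table; its origin is that of the drum (underside centre)
- rod1_top (a point): top centre of rod 1's head, 122 mm up, 45 degrees clockwise (from above) of the strainer. Each rod: a round dome, 9.5 mm tapering to 6 mm, 2.5 mm tall; below it a square head 9.5 mm across flats, 11.5 mm tall; then a washer 15 mm across, 2 mm thick, flush on the ear. This point's axes are the drum's and do not turn: how the flats lie differs from rod to rod and must be felt (or seen close up)
- rod2_top (a point): the same for rod 2, 135 degrees clockwise of the strainer
- rod3_top (a point): the same for rod 3, 225 degrees clockwise of the strainer
- rod4_top (a point): the same for rod 4, 315 degrees clockwise of the strainer; the key is left on this one
- rod1 (a joint): turn of the first rod, rad, 0 at the start, growing clockwise seen from above (a quarter turn is 1.57). It turns against a steady drag of about 0.04 N m and stays where it is left
- rod2 (a joint): the same for the second rod
- rod3 (a joint): the same for the third rod
- rod4 (a joint): the same for the fourth rod
- key: steel T drum key, 60 mm tall, about 70 g, standing on its socket on the table. Origin: centre of the socket's mouth (foot); z up to the T bar, x along the bar. Bar 46 mm long, 12 mm thick (y), 44 to 60 mm above the origin; below it a shank 9.6 mm thick; the foot is a block 16.5 mm square, 17 mm tall, with a square socket 10.7 mm wide, 13.5 mm deep, its sides parallel to the key's x and y
- key_socket (a point): centre of the socket's mouth (the key's origin and axes). On a rod, out of line with the flats, it rides 1 to 3 mm down the dome and stops on the square's corners; in line (any of four quarter positions) it drops until it is 13.5 mm below the rod's top. Seated, the key has about 8 degrees of play either way before it turns the rod
- can: green plastic toy watering can, 90 mm across, 96 mm tall; origin under its centre; leave alone
- skittle: wooden skittle 152 mm tall, 52 mm across; origin under its centre; leave alone
- yoyo: steel yo-yo lying on its side, 56 mm across, 32 mm tall; origin under its centre; leave alone
- tin: navy pencil case tin 202 x 80 x 33 mm; origin under its centre, x along its length; leave alone
Not all that is in view belongs to the job. What is shaped like the key but orange is not meant.

How it is judged:
On the way, in this order (a step that is already met when the one before it is completed fails the run):
1. the key is lifted off the table (height (world z) of key_socket above 0.06 m), for 0.1 s.
2. the first rod has had its quarter turn (value of joint rod1 between 1.31 and 1.83 rad), for 0.2 s.
3. then the second (value of joint rod2 between 1.31 and 1.83 rad), for 0.2 s.
4. then the third (value of joint rod3 between 1.31 and 1.83 rad), for 0.2 s.
5. then the fourth (value of joint rod4 between 1.31 and 1.83 rad), for 0.2 s.
At the end, for the whole second after the job is handed in: Each of the four rods stands 75 to 105 degrees clockwise of where it started, and the released key stands at rest and upright (within 11 degrees) on the fourth rod, its mouth at least 11 mm below the rod's top and within 4 mm of its axis (all of step 2 and all of step 3 and all of step 4 and all of step 5 and horizontal distance between key_socket and rod4_top below 0.004 m and z of key_socket in the frame of rod4_top below -0.011 m and angle between key's own z axis and vertical below 0.2 rad and linear speed of key below 0.02 m/s); the robot touches nothing.
It fails at once if a rod is overtightened (more than 105 degrees in all) or slackened (more than 15 degrees backwards) (value of joint any of rod1, rod2, rod3, rod4 above 1.83 rad or value of joint any of rod1, rod2, rod3, rod4 below -0.26 rad).
It fails at once if the key is forced onto the drum or its rods with more than 45 N (contact force between key and drum above 45 N).
It fails at once if the key presses on the drum head with more than 4 N (contact force between key and skin above 4 N).
It fails at once if the gripper touches the drum, its head or its rods (more than 3 N): rods are turned with the key only (contact force between any of the fingers, the arm and drum above 3 N).
It fails at once if other lost property is moved by more than 30 mm (distance of any of can, skittle, yoyo, tin from where it was at the start of the episode above 0.03 m).
It also fails if it takes over 72 s, if anything falls off the work surface, if the arm or the gripper's body presses on something with over 40 N, if the wrist force passes 120 N, or if a joint passes its speed limit or range.

ROBOT

A 7-joint arm with a two-finger parallel gripper is mounted at the origin on the work surface. World frame = base frame: x ahead of the robot, y to its left, z up, the work surface at z = 0. Lengths are in m, angles in rad, forces in N, time in s.
With the tool pointing down it reaches from about 0.425 to 0.875 m from the base axis. Payload 4.7 kg.
Tool frame: the origin (TCP) lies midway between the tips of the shut fingers; the grasp point (between the pads) lies 19 mm behind it; z points along the fingers, y is the direction in which the jaws open and shut (so a half turn about z gives the same grasp; the last joint's range is limited). The gripper opens to 87 mm and grips with 3 to 60 N. Pads are 19 mm wide; open, the fingers measure 117 mm over their backs; the gripper's body (75 mm by 190 mm) begins 51 mm behind the grasp point.
Start: joints at [-1.171, 0.321, -0.07, 1.45, 0.023, 1.371, -0.057], TCP at [0.245, 0.602, 0.223] pointing down, gripper open.
Joint ranges: [-2.86, 2.86], [-0.3, 2.09], [-1.38, 1.24], [0.06, 2.45], [-1.56, 4.7], [0.09, 2.05], [-2.69, 2.69]. Speed limits (rad/s): [2.57, 2.57, 3.14, 3.14, 3.14, 3.14, 3.14].

INTERFACE

Orientations are given as a rotation vector (axis times angle).
In Python, from plant import status, imaging, manip gives the robot as it stands.
- The arm moves only by the tool move_arm, never from a script. Its argument "motion" is a list of rows, each an object with "linear": the shift along the tool's x, y, z in m, a list of three; "turn": the turn about the tool's z in degrees; "fingers": the finger opening in m, from 0 to 0.087. A call has exactly 10 rows; each row shifts and turns the commanded pose from where the row before left it, along the tool's axes as they then stand; what a row does not reach is not made up. A row lasts 1/10 s, in which the tool goes at most 50 mm and 8.59 degrees, less where a joint would pass 70% of its speed; a pose out of reach is approached as far as the arm can. A call is refused whole if a number of a shift passes 0.05 or a number of a turn 8.59, either way. A call with a gripper value outside its range is refused whole. The fingers move at their own pace and stop on an object; "squeeze" is the grip in N (left out, the last holds). Time passes only in rows, so rows that do not move let the fingers close, or fill a call up. It gives the time, the measured TCP pose, the force and the opening at its end, in the units of the state.
- status.state(): the state, without advancing time (a new reading comes with each control period).
- imaging.capture(name): name is "side" or "top"; returns (picture, depth): 480x640x3 uint8, red, green, blue; 480x640 float32, m along the optical axis (not along the pixel's ray), 0 where there is no reading.
- imaging.calibration(name): a dict with "mtx" (3x3 intrinsics, pixels), "R" (3x3) and "t" (3): a world point X has camera coordinates R X + t. Camera axes: x right, y down, z forward; pixel columns grow to the right and rows downward; lengths in m; the calibration is good to about 2 mm. A picture is of the moment at which its call begins. calibration takes no time and is no camera call.
- manip.close_job(): hands the job in, once; it reports no verdict.
The state is a dict: "time": time; "joints": joint angles; "qvel": joint speeds; "joint_torque": joint torques, N m; "position": TCP position; "eef_rot": TCP orientation; "wrist_force": force on the tool from outside, world axes, zero at the start; "ft_torque": the same for the moment, N m; "grip_width": finger opening in m.
Only numpy, scipy, OpenCV 4.12 (cv2) and the standard library are available. Lean on these libraries where they do the work, as an engineer would, in place of code of your own. Each camera call takes 0.05 s, during which the arm holds its last target.

## Working session

There is one attempt and no reset: what is moved stays moved. The work goes in short steps, Python scripts to look and compute and a tool call to move; the robot and the scene stay as the last step left them, time stands still between calls to the robot, and variables do not carry over. Pictures are saved under pics/ and viewed, and the job is handed in when it is done.

Besides the shell and the picture viewer there is one more tool, called after ">>>" as name([rows], argument=value, ...), one row to a line, values as JSON. move_arm: Moves the arm, as the interface text tells. Its arguments: {"type":"object","properties":{"motion":{"type":"array","items":{"type":"object","properties":{"linear":{"type":"array","items":{"type":"number"}},"turn":{"type":"number"},"fingers":{"type":"number"}}}},"squeeze":{"type":"number"}},"required":["motion"]}

```bash
ls; mkdir -p pics
python3 - <<'E'
from plant import status, imaging, manip
import cv2,numpy as np
print(status.state())
for n in ("side","top"):
    p,d=imaging.capture(n); cv2.imwrite(f"pics/{n}0.png",p[:,:,::-1]); np.save(f"{n}0d.npy",d)
    print(n,imaging.calibration(n))
E
```

```text
pics
{'time': 0.0, 'joints': array([-1.17088276,  0.32180466, -0.07011099,  1.45168464,  0.02262822,
        1.37079292, -0.05686803]), 'qvel': array([-2.28418526e-03,  1.59576242e-03,  2.57141515e-04,  2.30528089e-05,
        4.61828399e-04, -1.05905278e-04,  1.55303844e-03]), 'joint_torque': array([-1.40545239e-04, -4.91289890e+01, -4.04150113e-01, -3.12534034e+01,
       -6.40116166e-02,  4.34664753e-02,  1.65463734e-04]), 'position': array([0.24443452, 0.6016874 , 0.2214688 ]), 'eef_rot': array([-6.02091191e-01, -3.08310317e+00,  2.96198363e-03]), 'wrist_force': array([ 0.06898315, -0.35756163, -0.32134616]), 'ft_torque': array([-0.01969499, -0.01396113, -0.00014497]), 'grip_width': 0.08680054364246714}
side {'mtx': array([[526.41711235,   0.        , 319.58685633],
       [  0.        , 526.41711235, 247.07200806],
       [  0.        ,   0.        ,   1.        ]]), 'R': array([[-0.97381846, -0.22653153,  0.01900222],
       [-0.17236137,  0.68127193, -0.71144931],
       [ 0.14822002, -0.69609772, -0.70248046]]), 't': array([0.59561155, 0.1301146 , 1.1371332 ])}
top {'mtx': array([[557.90826064,   0.        , 316.35686807],
       [  0.        , 557.90826064, 247.52836782],
       [  0.        ,   0.        ,   1.        ]]), 'R': array([[-0.02142548, -0.99976893,  0.00174311],
       [-0.99706104,  0.02123911, -0.07360836],
       [ 0.07355433, -0.00331508, -0.9972857 ]]), 't': array([0.05416212, 0.57710081, 1.54126924])}
```

View pics/side0.png

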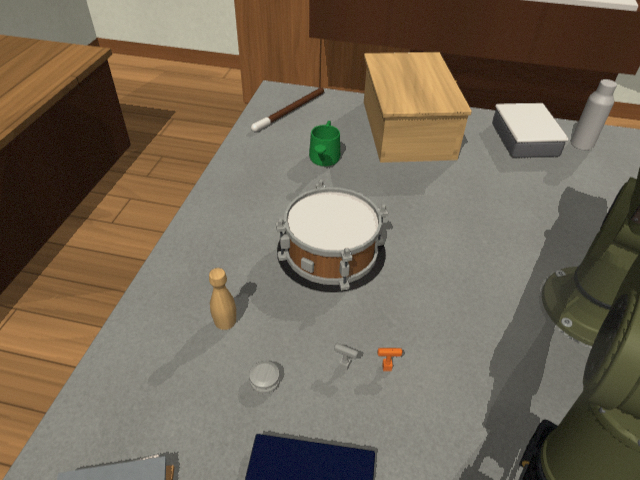

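View pics/top0.png

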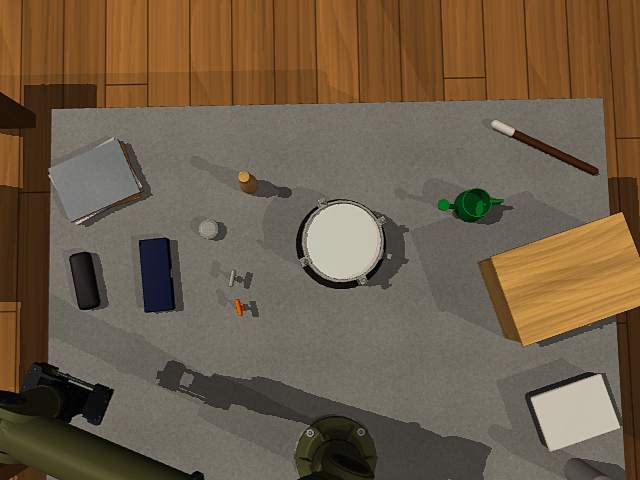

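Run:
```python
import cv2,numpy as np
t=cv2.imread("pics/top0.png"); s=cv2.imread("pics/side0.png")
a=cv2.resize(t[185:305,280:400],(600,600),interpolation=cv2.INTER_CUBIC)
cv2.imwrite("pics/top_drum.png",a)
cv2.imwrite("pics/side_drum.png",cv2.resize(s[170:300,265:400],(623,600),interpolation=cv2.INTER_CUBIC))
b=cv2.resize(t[260:330,215:275],(514,600),interpolation=cv2.INTER_CUBIC);cv2.imwrite("pics/top_key.png",b)
```

```text
(no output)
```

View pics/top_drum.png

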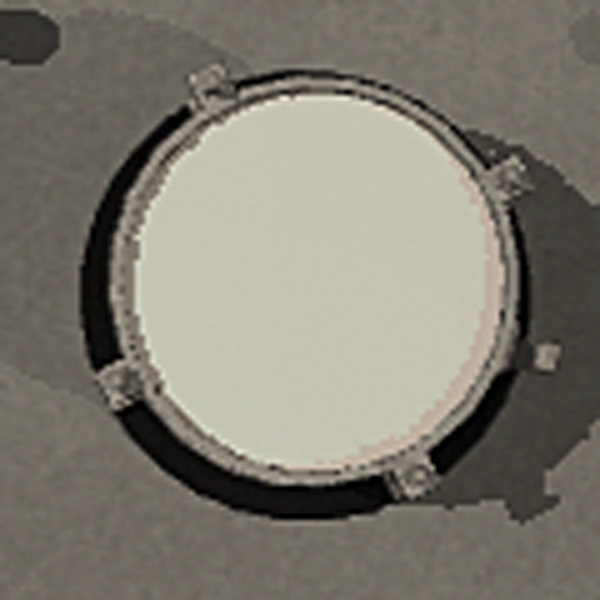

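View pics/side_drum.png

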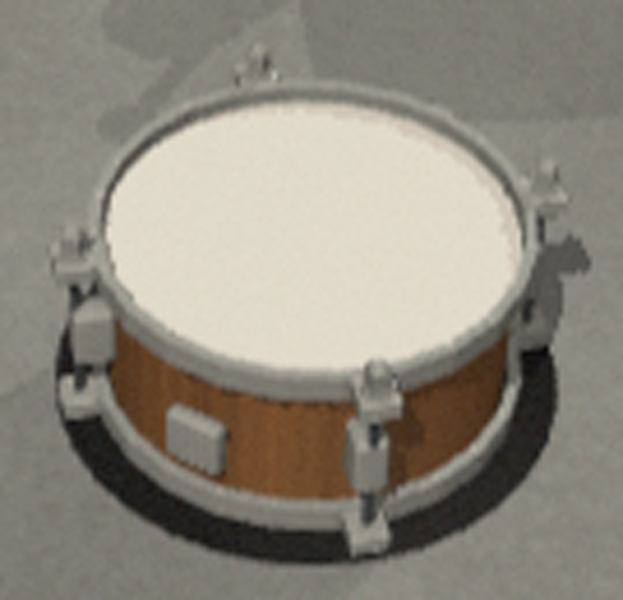

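View pics/top_key.png

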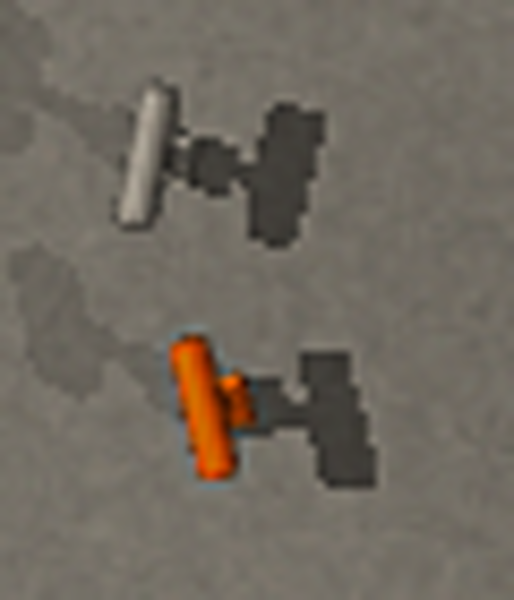

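```bash
cat > h.py <<'E'
import numpy as np,cv2
from plant import status, imaging, manip
def ray(n,uv,z):
    c=imaging.calibration(n);K,R,t=c["mtx"],c["R"],c["t"]
    uv=np.atleast_2d(uv).astype(float)
    d=(np.linalg.inv(K)@np.c_[uv,np.ones(len(uv))].T).T@R
    o=-R.T@t
    return o+d*((z-o[2])/d[:,2])[:,None]
def proj(n,X):
    c=imaging.calibration(n);K,R,t=c["mtx"],c["R"],c["t"]
    p=(np.atleast_2d(X)@R.T+t)@K.T
    return p[:,:2]/p[:,2:]
def circ(P):
    A=np.c_[2*P[:,:2],np.ones(len(P))];s=np.linalg.lstsq(A,(P[:,:2]**2).sum(1),rcond=None)[0]
    return s[:2],np.sqrt(s[2]+s[0]**2+s[1]**2)
def square(P):  # rods 1..4 in order: centre,yaw of drum
    c=P[:,:2].mean(0)
    th=np.arctan2(P[:,1]-c[1],P[:,0]-c[0])+np.radians([45,135,225,315])
    return c,np.degrees(np.angle(np.exp(1j*th))),np.linalg.norm(P[:,:2]-c,axis=1)
E
python3 - <<'E'
from h import *
t=cv2.imread("pics/top0.png"); s=cv2.imread("pics/side0.png")
T=np.array([(362.6,280.6),(304.4,261.4),(322.4,202),(383,220.6)])
S=np.array([(320.9,181.9),(384.2,207.9),(346.3,249.7),(280.6,221.4)])
PT=ray("top",T,.120);PS=ray("side",S,.121)
print(PT.round(4),square(PT));print(PS.round(4))
print("strainer",ray("top",(389,256),.09))
# skin
for n,im in(("top",t),("side",s)):
    hsv=cv2.cvtColor(im,cv2.COLOR_BGR2HSV)
    m=((hsv[...,2]>185)&(hsv[...,1]<50)).astype(np.uint8)
    k,l,st,c=cv2.connectedComponentsWithStats(m)
    u=proj(n,[PT[:,0].mean(),PT[:,1].mean(),.097])[0].astype(int)
    i=l[u[1],u[0]];print(n,st[i])
    cn=max(cv2.findContours((l==i).astype(np.uint8),cv2.RETR_EXTERNAL,cv2.CHAIN_APPROX_NONE)[0],key=len)
    h=cv2.convexHull(cn)[:,0]
    P=ray(n,cn[:,0],.097);print(n,circ(P))
E
```

```text
[[ 0.4817 -0.0768  0.12  ]
 [ 0.5351  0.0742  0.12  ]
 [ 0.691   0.0236  0.12  ]
 [ 0.6382 -0.1348  0.12  ]] (array([ 0.5864754 , -0.02842685]), array([-110.24461418, -108.41307806, -108.51673503, -109.07696153]), array([0.11541258, 0.11479466, 0.11672428, 0.11828011]))
[[ 0.6404 -0.1271  0.121 ]
 [ 0.4826 -0.0706  0.121 ]
 [ 0.5393  0.0797  0.121 ]
 [ 0.6934  0.0296  0.121 ]]
strainer [[ 0.54620072 -0.15171135  0.09      ]]
top [ 307  204   74   75 4341]
top (array([ 0.58898282, -0.02979485]), np.float64(0.09813601002958246))
side [ 288  193   90   58 4062]
side (array([ 0.59139289, -0.03088045]), np.float64(0.09690018683911712))
```

Run:
```python
import cv2,numpy as np
t=cv2.imread("pics/top0.png"); s=cv2.imread("pics/side0.png")
def tile(im,pts,h=12,z=16):
    r=[cv2.resize(im[int(v)-h:int(v)+h,int(u)-h:int(u)+h],(288,288),interpolation=cv2.INTER_NEAREST) for u,v in pts]
    return np.vstack([np.hstack(r[:2]),np.hstack(r[2:])])
a=tile(t,[(362,281),(304,261),(322,202),(383,221)])
b=tile(s,[(321,182),(384,208),(346,250),(281,221)])
cv2.imwrite("pics/tiles_t.png",a);cv2.imwrite("pics/tiles_s.png",b)
```

```text
(no output)
```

View pics/tiles_t.png

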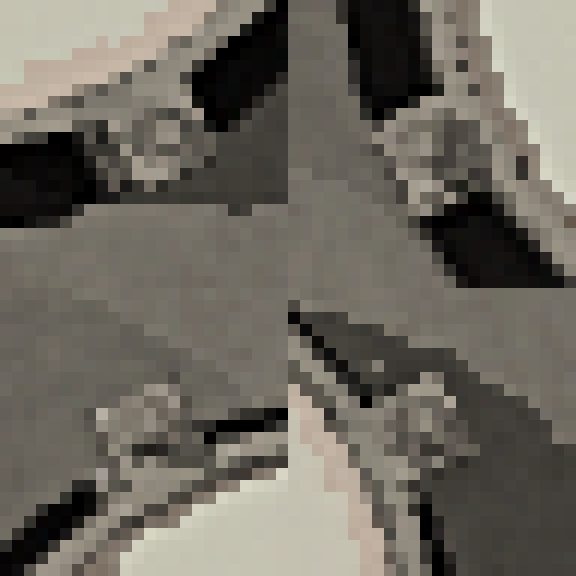

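View pics/tiles_s.png

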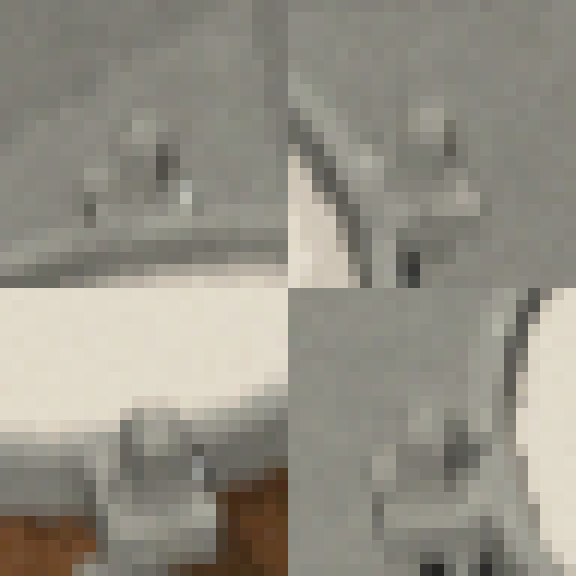

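Run:
```python
from h import *
T=np.array([(362.8,279.6),(305.4,260.2),(322,200.1),(382.3,218.7)])
S=np.array([(383.5,205.5),(346.2,249.2),(280.2,219.3),(320.6,180.3)])
for P in (ray("top",T,.121),ray("side",S,.1215)):
    print(P.round(4));c,y,r=square(P);print(c,y,r)
    y=np.radians(y.mean());a=y-np.radians([45,135,225,315]);print((c+.117*np.c_[np.cos(a),np.sin(a)]).round(4))
t=cv2.imread("pics/top0.png"); s=cv2.imread("pics/side0.png")
cv2.imwrite("pics/k.png",np.hstack([cv2.resize(t[262:294,218:250],(400,400),interpolation=cv2.INTER_NEAREST),cv2.resize(s[338:370,330:362],(400,400),interpolation=cv2.INTER_NEAREST)]))
```

```text
[[ 0.4843 -0.0773  0.121 ]
 [ 0.5381  0.0715  0.121 ]
 [ 0.6959  0.0246  0.121 ]
 [ 0.6431 -0.133   0.121 ]]
[ 0.59034766 -0.02853505] [-110.33123057 -107.44577658 -108.28048187 -108.19120064] [0.11675268 0.11286926 0.11813979 0.11703538]
[[ 0.4856 -0.0806]
 [ 0.5383  0.0762]
 [ 0.6951  0.0236]
 [ 0.6424 -0.1333]]
[[ 0.4853 -0.0779  0.1215]
 [ 0.5397  0.0788  0.1215]
 [ 0.6959  0.0238  0.1215]
 [ 0.6423 -0.1323  0.1215]]
[ 0.59081116 -0.02688142] [-109.2137023  -109.22002631 -109.25363517 -108.95766064] [0.11723049 0.11740708 0.11669326 0.11732692]
[[ 0.4855 -0.0779]
 [ 0.5398  0.0784]
 [ 0.6961  0.0241]
 [ 0.6418 -0.1322]]
```

View pics/k.png

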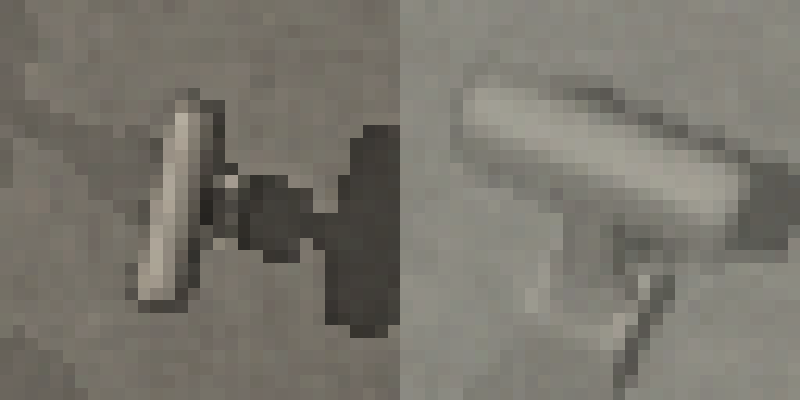

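Run:
```python
from h import *
f=lambda p,o:np.array(p)/12.5-.5+o
A=ray("top",[f((187,100),(218,262)),f((153,300),(218,262))],.06)
B=ray("side",[f((75,105),(330,338)),f((328,202),(330,338))],.058)
for P in(A,B):
    d=P[0]-P[1];print(P.round(4),P.mean(0).round(4),np.linalg.norm(d).round(4),np.degrees(np.arctan2(d[1],d[0])))
```

```text
[[0.5202 0.2716 0.06  ]
 [0.4769 0.2794 0.06  ]] [0.4985 0.2755 0.06  ] 0.044 -10.257597763123941
[[0.5189 0.272  0.058 ]
 [0.4791 0.2798 0.058 ]] [0.499  0.2759 0.058 ] 0.0406 -11.10837085455252
```

```bash
cat >> h.py <<'E'
from scipy.spatial.transform import Rotation as Ro
def pose():
    s=status.state();R=Ro.from_rotvec(s["eef_rot"]).as_matrix()
    return s,R,np.degrees(np.arctan2(R[1,1],R[0,1]))
def go(xyz,yaw=None):
    s,R,y=pose()
    if yaw is None: yaw=y
    a=np.radians(yaw);Rt=np.array([[-np.sin(a),np.cos(a),0],[np.cos(a),np.sin(a),0],[0,0,-1]]).T
    Rt=np.c_[[np.cos(a+np.pi/2),np.sin(a+np.pi/2),0],[np.cos(a),np.sin(a),0],[0,0,-1]]
    d=np.array(xyz)-s["position"]
    t=(y-yaw+180)%360-180
    print("yaw",y.round(2),"tilt",R[:,2].round(4),"turn",round(t,2),"shift(new axes)",(Rt.T@d).round(4),"j7",np.degrees(s["joints"][6]).round(1))
E
python3 -c "
from h import *
go([.499,.2757,.033],79.5)"
```

```text
yaw 67.9 tilt [-5.0e-04 -1.6e-03 -1.0e+00] turn -11.6 shift(new axes) [-0.3097 -0.2742  0.1886] j7 -3.3
```

>>> move_arm([
  {"linear": [0,0,0],"turn": -5.8,"fingers": 0.05},
  {"linear": [0,0,0],"turn": -5.8,"fingers": 0.05},
  {"linear": [-0.035,-0.031,0.01],"turn": 0,"fingers": 0.05},
  {"linear": [-0.035,-0.031,0.01],"turn": 0,"fingers": 0.05},
  {"linear": [-0.035,-0.031,0.01],"turn": 0,"fingers": 0.05},
  {"linear": [-0.035,-0.031,0.01],"turn": 0,"fingers": 0.05},
  {"linear": [-0.035,-0.031,0.01],"turn": 0,"fingers": 0.05},
  {"linear": [-0.035,-0.031,0.01],"turn": 0,"fingers": 0.05},
  {"linear": [-0.035,-0.031,0.01],"turn": 0,"fingers": 0.05},
  {"linear": [-0.035,-0.031,0.01],"turn": 0,"fingers": 0.05},
])

```text
time: 1.1
position: [0.4754, 0.3055, 0.142]
eef_rot: [-0.287, -3.128, 0.0]
wrist_force: [1.2, 0.8, 0.2]
grip_width: 0.0499
```

```bash
python3 -c "
from h import *
go([.499,.2757,.033],79.5)"
```

```text
yaw 79.5 tilt [-1.e-04 -0.e+00 -1.e+00] turn 0.0 shift(new axes) [-0.0286 -0.025   0.109 ] j7 45.3
```

>>> move_arm([
  {"linear": [-0.0286,-0.025,0],"turn": 0,"fingers": 0.05},
  {"linear": [0,0,0.02],"turn": 0,"fingers": 0.05},
  {"linear": [0,0,0],"turn": 0,"fingers": 0.05},
  {"linear": [0,0,0],"turn": 0,"fingers": 0.05},
  {"linear": [0,0,0],"turn": 0,"fingers": 0.05},
  {"linear": [0,0,0],"turn": 0,"fingers": 0.05},
  {"linear": [0,0,0],"turn": 0,"fingers": 0.05},
  {"linear": [0,0,0],"turn": 0,"fingers": 0.05},
  {"linear": [0,0,0],"turn": 0,"fingers": 0.05},
  {"linear": [0,0,0],"turn": 0,"fingers": 0.05},
])

```text
time: 2.1
position: [0.4983, 0.2776, 0.1227]
eef_rot: [0.288, 3.128, 0.0]
wrist_force: [-0.1, 0.1, -0.1]
grip_width: 0.0501
```

```bash
python3 -c "
from h import *
go([.499,.2757,.033],79.5)
for n in('top','side'):
    p,d=imaging.capture(n);cv2.imwrite(f'pics/{n}1.png',p[:,:,::-1])
    print(n,proj(n,[[.499,.2757,.06],status.state()['position']]))
a=cv2.imread('pics/top1.png')[230:310,190:270];b=cv2.imread('pics/side1.png')[300:380,305:385]
cv2.imwrite('pics/g1.png',np.hstack([cv2.resize(i,(400,400),interpolation=0) for i in(a,b)]))
"
```

```text
yaw 79.5 tilt [ 2.e-04  1.e-04 -1.e+00] turn -0.0 shift(new axes) [-0.001  -0.0017  0.0897] j7 49.3
top [[231.02412338 277.31582542]
 [226.69420249 277.12009438]]
side [[345.64366731 349.03624393]
 [347.74622253 329.62826224]]
```

View pics/g1.png

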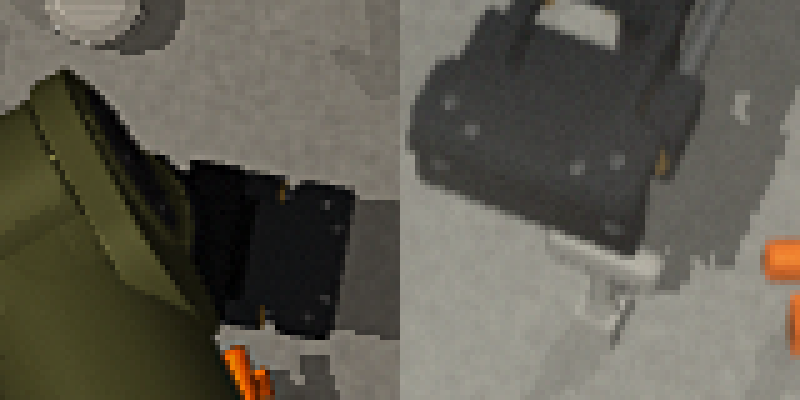

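>>> move_arm([
  {"linear": [-0.001,-0.0017,0.015],"turn": 0,"fingers": 0.05},
  {"linear": [0,0,0.025],"turn": 0,"fingers": 0.05},
  {"linear": [0,0,0.025],"turn": 0,"fingers": 0.05},
  {"linear": [0,0,0.015],"turn": 0,"fingers": 0.05},
  {"linear": [0,0,0.0097],"turn": 0,"fingers": 0.05},
  {"linear": [0,0,0],"turn": 0,"fingers": 0.05},
  {"linear": [0,0,0],"turn": 0,"fingers": 0.0},
  {"linear": [0,0,0],"turn": 0,"fingers": 0.0},
  {"linear": [0,0,0],"turn": 0,"fingers": 0.0},
  {"linear": [0,0,0],"turn": 0,"fingers": 0.0},
], squeeze=30)

```text
time: 3.2
position: [0.4994, 0.276, 0.0336]
eef_rot: [0.287, 3.127, 0.001]
wrist_force: [-0.3, 0.2, 0.4]
grip_width: 0.0256
```

```bash
python3 -c "
from h import *
go([.499,.2757,.033],79.5);print(status.state())"
```

```text
yaw 79.5 tilt [ 1.2e-03  8.0e-04 -1.0e+00] turn 0.0 shift(new axes) [ 0.0004 -0.0004  0.0006] j7 50.3
{'time': 3.2, 'joints': array([-0.67219495,  0.31982963,  0.13982365,  1.85926001, -0.05348465,
        0.96465342,  0.87858808]), 'qvel': array([ 8.05532194e-05,  1.81077798e-03,  1.36240170e-04,  2.05596228e-03,
       -1.20474739e-03,  2.28710913e-04,  2.71171861e-03]), 'joint_torque': array([ 4.48801977e-03, -4.35004592e+01,  1.65443223e+00, -2.62065679e+01,
       -6.14990800e-03,  7.39964400e-02, -1.69355658e-04]), 'position': array([0.49941316, 0.27600641, 0.03364473]), 'eef_rot': array([2.87359623e-01, 3.12732930e+00, 1.47741678e-03]), 'wrist_force': array([-0.28701865,  0.21895224,  0.41371907]), 'ft_torque': array([ 0.00736672,  0.04065677, -0.0404978 ]), 'grip_width': 0.02556385665066874}
```

>>> move_arm([
  {"linear": [0,0,0],"turn": 0,"fingers": 0.0},
  {"linear": [0,0,0],"turn": 0,"fingers": 0.0},
  {"linear": [0,0,0],"turn": 0,"fingers": 0.0},
  {"linear": [0,0,0],"turn": 0,"fingers": 0.0},
  {"linear": [0,0,-0.01],"turn": 0,"fingers": 0.0},
  {"linear": [0,0,-0.03],"turn": 0,"fingers": 0.0},
  {"linear": [0,0,-0.04],"turn": 0,"fingers": 0.0},
  {"linear": [0,0,-0.04],"turn": 0,"fingers": 0.0},
  {"linear": [0,0,-0.03],"turn": 0,"fingers": 0.0},
  {"linear": [0,0,-0.01],"turn": 0,"fingers": 0.0},
])

```text
time: 4.2
position: [0.5006, 0.2767, 0.1973]
eef_rot: [0.287, 3.123, 0.007]
wrist_force: [0.8, -0.1, -0.7]
grip_width: 0.0117
```

```bash
python3 -c "
from h import *
print(status.state()['ft_torque'])
go([.4855,-.0779,.190],79.5)"
```

```text
[ 0.03802741 -0.05767563  0.01050176]
yaw 79.49 tilt [ 0.0056  0.0038 -1.    ] turn -0.01 shift(new axes) [-0.0497 -0.3514  0.0073] j7 49.1
```

>>> move_arm([
  {"linear": [-0.0062,-0.0439,0],"turn": 0,"fingers": 0.0},
  {"linear": [-0.0062,-0.0439,0],"turn": 0,"fingers": 0.0},
  {"linear": [-0.0062,-0.0439,0],"turn": 0,"fingers": 0.0},
  {"linear": [-0.0062,-0.0439,0],"turn": 0,"fingers": 0.0},
  {"linear": [-0.0062,-0.0439,0],"turn": 0,"fingers": 0.0},
  {"linear": [-0.0062,-0.0439,0],"turn": 0,"fingers": 0.0},
  {"linear": [-0.0062,-0.0439,0],"turn": 0,"fingers": 0.0},
  {"linear": [-0.0063,-0.0441,0],"turn": 0,"fingers": 0.0},
  {"linear": [0,0,0.015],"turn": 0,"fingers": 0.0},
  {"linear": [0,0,0.01],"turn": 0,"fingers": 0.0},
])

```text
time: 5.2
position: [0.4827, -0.08, 0.1664]
eef_rot: [-0.292, -3.126, -0.001]
wrist_force: [-0.4, 1.5, -0.1]
grip_width: 0.0115
```

```bash
python3 -c "
from h import *
s=status.state();print(s['ft_torque'],s['wrist_force'])
go([.4855,-.0779,.165],79.5)
for n in('top','side'):
    p,d=imaging.capture(n);cv2.imwrite(f'pics/{n}2.png',p[:,:,::-1])
    u=proj(n,[s['position'],s['position']-[0,0,.033]]);print(n,u)
a=cv2.imread('pics/top2.png')[240:320,330:410];b=cv2.imread('pics/side2.png')[165:225,350:410]
cv2.imwrite('pics/g2.png',np.hstack([cv2.resize(i,(400,400),interpolation=0) for i in(a,b)]))
"
```

```text
[ 0.08195597  0.01420963 -0.03625602] [-0.36749049  1.48939667 -0.14246946]
yaw 79.31 tilt [-1.7e-03  5.0e-04 -1.0e+00] turn -0.19 shift(new axes) [-0.0024  0.0026  0.0014] j7 86.0
top [[365.43860507 279.91160685]
 [364.29771683 280.11206661]]
side [[386.9694373  189.25640091]
 [385.35311072 200.95877492]]
```

View pics/g2.png

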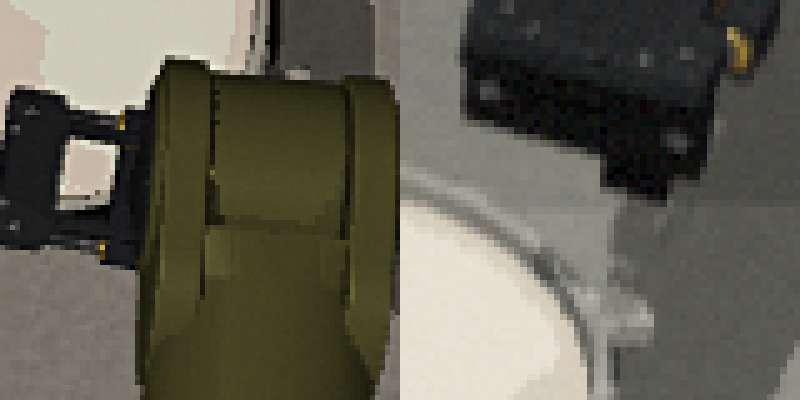

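```bash
python3 -c "
from h import *
go([.4855,-.0779,.165],79.5)
b=cv2.imread('pics/side2.png')[190:222,365:405]
b=cv2.convertScaleAbs(b,alpha=2.2,beta=-130)
cv2.imwrite('pics/g3.png',cv2.resize(b,(750,600),interpolation=0))
"
```

```text
yaw 79.57 tilt [-4.6e-03  4.0e-04 -1.0e+00] turn 0.07 shift(new axes) [-0.0034  0.0005  0.0006] j7 86.0
```

View pics/g3.png

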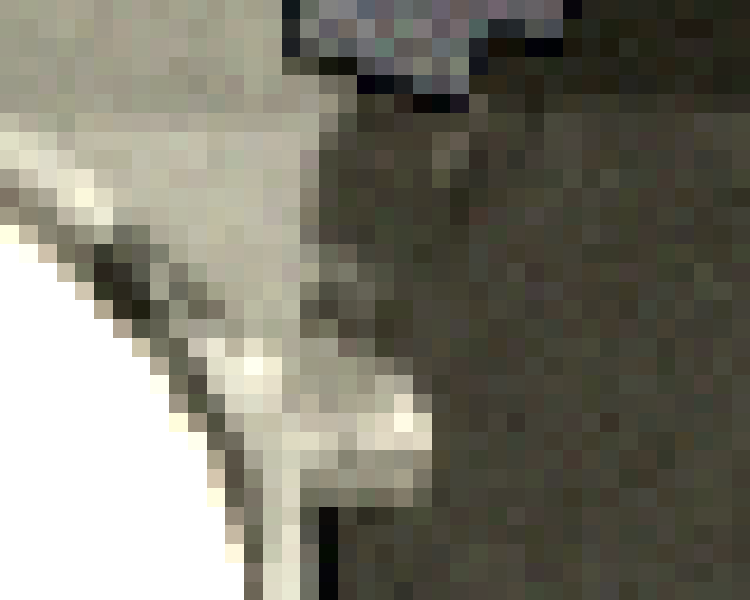

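>>> move_arm([
  {"linear": [-0.0034,0.0005,0],"turn": 0,"fingers": 0.0},
  {"linear": [0,0,0],"turn": 0,"fingers": 0.0},
  {"linear": [0,0,0.002],"turn": 0,"fingers": 0.0},
  {"linear": [0,0,0.002],"turn": 0,"fingers": 0.0},
  {"linear": [0,0,0.001],"turn": 0,"fingers": 0.0},
  {"linear": [0,0,0],"turn": 0,"fingers": 0.0},
  {"linear": [0,0,0],"turn": 0,"fingers": 0.0},
  {"linear": [0,0,0],"turn": 0,"fingers": 0.0},
  {"linear": [0,0,0],"turn": 0,"fingers": 0.0},
  {"linear": [0,0,0],"turn": 0,"fingers": 0.0},
])

```text
time: 6.3
position: [0.4872, -0.079, 0.1629]
eef_rot: [0.288, 3.128, 0.0]
wrist_force: [-0.1, -0.2, -0.1]
grip_width: 0.0118
```

```bash
python3 -c "
from h import *
s=status.state();print(s['ft_torque'],s['wrist_force'])
go([.4855,-.0779,.154],79.5)
"
```

```text
[0.00462094 0.04436876 0.07208621] [-0.05753219 -0.21529659 -0.08238275]
yaw 79.49 tilt [ 2.e-04  1.e-04 -1.e+00] turn -0.01 shift(new axes) [0.0019 0.0008 0.0089] j7 86.3
```

>>> move_arm([
  {"linear": [0.0019,0.0008,0],"turn": 0,"fingers": 0.0},
  {"linear": [0,0,0.002],"turn": 0,"fingers": 0.0},
  {"linear": [0,0,0.002],"turn": 0,"fingers": 0.0},
  {"linear": [0,0,0.001],"turn": 0,"fingers": 0.0},
  {"linear": [0,0,0.001],"turn": 0,"fingers": 0.0},
  {"linear": [0,0,0.001],"turn": 0,"fingers": 0.0},
  {"linear": [0,0,0.001],"turn": 0,"fingers": 0.0},
  {"linear": [0,0,0.0009],"turn": 0,"fingers": 0.0},
  {"linear": [0,0,0],"turn": 0,"fingers": 0.0},
  {"linear": [0,0,0],"turn": 0,"fingers": 0.0},
])

```text
time: 7.3
position: [0.4855, -0.0779, 0.154]
eef_rot: [0.288, 3.128, 0.0]
wrist_force: [0.5, -1.0, -0.8]
grip_width: 0.0121
```

```bash
python3 -c "
from h import *
s=status.state();print(s['ft_torque'],s['wrist_force'],s['joint_torque'])
go([.4855,-.0779,.154],79.5)
"
```

```text
[ 0.01125709 -0.00742597  0.00521804] [ 0.50350379 -1.02770061 -0.81400747] [-1.27958003e-03 -2.75905609e+01  3.20175793e-01 -2.98437756e+01
  4.13499924e-02  8.21927399e-02 -5.31510682e-05]
yaw 79.5 tilt [ 1.e-04  0.e+00 -1.e+00] turn -0.0 shift(new axes) [-0. -0. -0.] j7 86.3
```

>>> move_arm([
  {"linear": [0,0,0.0005],"turn": 0,"fingers": 0.0},
  {"linear": [0,0,0.0005],"turn": 0,"fingers": 0.0},
  {"linear": [0,0,0.0005],"turn": 0,"fingers": 0.0},
  {"linear": [0,0,0.0005],"turn": 0,"fingers": 0.0},
  {"linear": [0,0,0.0005],"turn": 0,"fingers": 0.0},
  {"linear": [0,0,0.0005],"turn": 0,"fingers": 0.0},
  {"linear": [0,0,0],"turn": 0,"fingers": 0.0},
  {"linear": [0,0,0],"turn": 0,"fingers": 0.0},
  {"linear": [0,0,0],"turn": 0,"fingers": 0.0},
  {"linear": [0,0,0],"turn": 0,"fingers": 0.0},
])

```text
time: 8.3
position: [0.4855, -0.078, 0.1509]
eef_rot: [0.288, 3.128, -0.0]
wrist_force: [0.1, -0.8, -0.8]
grip_width: 0.0121
```

```bash
python3 -c "
from h import *
s=status.state();print(s['ft_torque'],s['wrist_force'],s['joint_torque'])
go([.4855,-.0779,.154],79.5)
"
```

```text
[-0.27301399 -0.00497543  0.02383315] [ 0.14325841 -0.84026722 -0.77485352] [-4.76560369e-01 -2.76995748e+01 -1.11805445e-01 -2.96170807e+01
 -3.27224862e-01  1.75708858e-01 -5.89309042e-03]
yaw 79.5 tilt [ 0.e+00 -2.e-04 -1.e+00] turn -0.0 shift(new axes) [ 0.      0.0001 -0.0031] j7 86.3
```

>>> move_arm([
  {"linear": [0,0,0.0005],"turn": 0,"fingers": 0.0},
  {"linear": [0,0,0.0005],"turn": 0,"fingers": 0.0},
  {"linear": [0,0,0.0005],"turn": 0,"fingers": 0.0},
  {"linear": [0,0,0.0005],"turn": 0,"fingers": 0.0},
  {"linear": [0,0,0.0005],"turn": 0,"fingers": 0.0},
  {"linear": [0,0,0.0005],"turn": 0,"fingers": 0.0},
  {"linear": [0,0,0.0005],"turn": 0,"fingers": 0.0},
  {"linear": [0,0,0.0005],"turn": 0,"fingers": 0.0},
  {"linear": [0,0,0],"turn": 0,"fingers": 0.0},
  {"linear": [0,0,0],"turn": 0,"fingers": 0.0},
])

```text
time: 9.3
position: [0.4854, -0.078, 0.1469]
eef_rot: [-0.288, -3.128, 0.0]
wrist_force: [0.3, -2.1, -0.6]
grip_width: 0.0119
```

```bash
python3 -c "
from h import *
s=status.state();print(s['ft_torque'],s['wrist_force'],s['joint_torque'])
go([.4855,-.0779,.154],79.5)
p,d=imaging.capture('side');cv2.imwrite('pics/side3.png',p[:,:,::-1])
b=cv2.convertScaleAbs(p[180:228,355:415,::-1],alpha=2.2,beta=-130)
cv2.imwrite('pics/g4.png',cv2.resize(b,(750,600),interpolation=0))
"
```

```text
[-0.60561298  0.01815091  0.0359805 ] [ 0.34017431 -2.09506944 -0.63229582] [-1.03222098e+00 -2.76767081e+01 -6.10921774e-01 -2.92974097e+01
 -7.45609067e-01  1.71882324e-01 -1.06265873e-02]
yaw 79.5 tilt [-0.e+00 -1.e-04 -1.e+00] turn -0.0 shift(new axes) [-0.      0.0001 -0.0071] j7 86.4
```

View pics/g4.png

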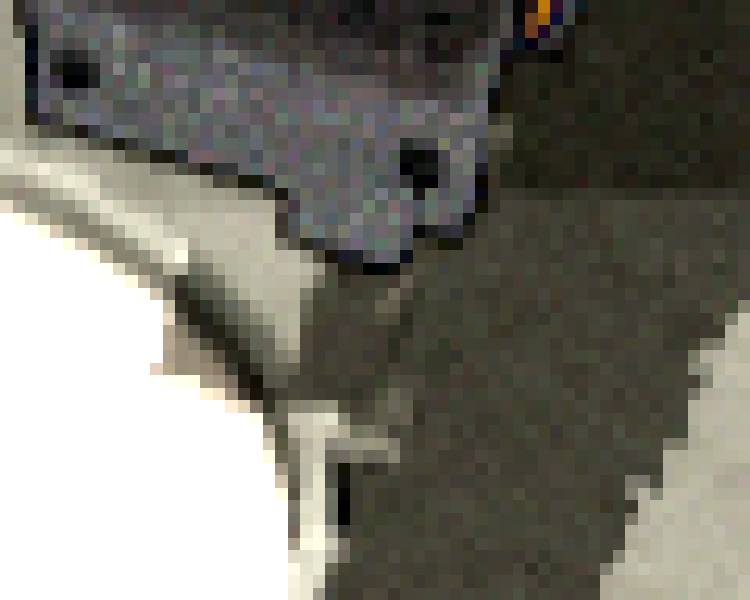

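>>> move_arm([
  {"linear": [-0.0001,-0.0004,0],"turn": 0,"fingers": 0.0},
  {"linear": [-0.0001,-0.0004,0.0004],"turn": 0,"fingers": 0.0},
  {"linear": [0,0,0.0005],"turn": 0,"fingers": 0.0},
  {"linear": [0,0,0.0005],"turn": 0,"fingers": 0.0},
  {"linear": [0,0,0.0005],"turn": 0,"fingers": 0.0},
  {"linear": [0,0,0.0005],"turn": 0,"fingers": 0.0},
  {"linear": [0,0,0.0005],"turn": 0,"fingers": 0.0},
  {"linear": [0,0,0.0005],"turn": 0,"fingers": 0.0},
  {"linear": [0,0,0.0004],"turn": 0,"fingers": 0.0},
  {"linear": [0,0,0],"turn": 0,"fingers": 0.0},
])

```text
time: 10.35
position: [0.4855, -0.0786, 0.1431]
eef_rot: [-0.288, -3.128, -0.0]
wrist_force: [-0.3, -0.1, -1.6]
grip_width: 0.0113
```

```bash
python3 -c "
from h import *
s=status.state();print(s['ft_torque'],s['wrist_force'],s['joint_torque'])
go([.4855,-.0779,.1421],79.5)
"
```

```text
[-0.08413893  0.01367829  0.04433303] [-0.32510281 -0.14518621 -1.59493281] [-2.13956167e-01 -2.79657179e+01  2.71066641e-01 -2.95747000e+01
 -1.18239317e-01  7.38897664e-02 -1.12351052e-03]
yaw 79.5 tilt [-1.e-04  1.e-04 -1.e+00] turn -0.0 shift(new axes) [0.0001 0.0007 0.001 ] j7 86.6
```

>>> move_arm([
  {"linear": [0,0,0],"turn": 3,"fingers": 0.0},
  {"linear": [0,0,0],"turn": 5,"fingers": 0.0},
  {"linear": [0,0,0],"turn": 6,"fingers": 0.0},
  {"linear": [0,0,0],"turn": 6,"fingers": 0.0},
  {"linear": [0,0,0],"turn": 6,"fingers": 0.0},
  {"linear": [0,0,0],"turn": 6,"fingers": 0.0},
  {"linear": [0,0,0],"turn": 6,"fingers": 0.0},
  {"linear": [0,0,0],"turn": 6,"fingers": 0.0},
  {"linear": [0,0,0],"turn": 4,"fingers": 0.0},
  {"linear": [0,0,0],"turn": 1,"fingers": 0.0},
])

```text
time: 11.35
position: [0.4859, -0.0795, 0.1432]
eef_rot: [1.56, 2.725, -0.001]
wrist_force: [1.4, -3.6, -2.8]
grip_width: 0.0114
```

```bash
python3 -c "
from h import *
s=status.state();print(s['ft_torque'],s['wrist_force'],s['joint_torque'])
go([.4855,-.0786,.1431],79.5-98)
"
```

```text
[-0.74924414 -0.32917211  0.04529286] [ 1.36352718 -3.60676353 -2.7787308 ] [ -1.19356927 -28.23922813  -0.70943976 -29.23490167  -0.96234977
   0.71778433  -0.2449776 ]
yaw 30.42 tilt [ 0.001  -0.0012 -1.    ] turn 48.92 shift(new axes) [ 0.0008 -0.0007  0.0001] j7 37.6
```

>>> move_arm([
  {"linear": [-0.001,0,0],"turn": 0,"fingers": 0.0},
  {"linear": [0,0,0],"turn": 4,"fingers": 0.0},
  {"linear": [0,0,0],"turn": 6,"fingers": 0.0},
  {"linear": [0,0,0],"turn": 6,"fingers": 0.0},
  {"linear": [0,0,0],"turn": 6,"fingers": 0.0},
  {"linear": [0,0,0],"turn": 6,"fingers": 0.0},
  {"linear": [0,0,0],"turn": 6,"fingers": 0.0},
  {"linear": [0,0,0],"turn": 6,"fingers": 0.0},
  {"linear": [0,0,0],"turn": 5,"fingers": 0.0},
  {"linear": [0,0,0],"turn": 2,"fingers": 0.0},
])

```text
time: 12.35
position: [0.4857, -0.0806, 0.1431]
eef_rot: [2.518, 1.877, -0.002]
wrist_force: [0.6, -3.5, -0.7]
grip_width: 0.0116
```

```bash
python3 -c "
from h import *
s=status.state();print(s['ft_torque'],s['wrist_force'],s['joint_torque'])
go([.4855,-.0786,.1431],79.5-98)
"
```

```text
[-0.95957795  0.11984529  0.05317883] [ 0.64387013 -3.53878629 -0.65740483] [-1.66843437e+00 -2.78170431e+01 -1.16614021e+00 -2.95347261e+01
 -1.36038803e+00  1.57316294e-01  2.15158696e-03]
yaw -16.59 tilt [-6.0e-04 -1.3e-03 -1.0e+00] turn 1.91 shift(new axes) [ 0.0018 -0.0008  0.    ] j7 -9.2
```

>>> move_arm([
  {"linear": [-0.001,0,-0.003],"turn": 0,"fingers": 0.0},
  {"linear": [0,0,-0.01],"turn": 0,"fingers": 0.0},
  {"linear": [0,0,-0.013],"turn": 0,"fingers": 0.0},
  {"linear": [0.03,0.001,0],"turn": 0,"fingers": 0.0},
  {"linear": [0.04,0.001,0],"turn": 0,"fingers": 0.0},
  {"linear": [0.04,0.001,0],"turn": 0,"fingers": 0.0},
  {"linear": [0.04,0.001,0],"turn": 0,"fingers": 0.0},
  {"linear": [0.02,0,0],"turn": -8.5,"fingers": 0.0},
  {"linear": [0,0,0],"turn": -8.5,"fingers": 0.0},
  {"linear": [0,0,0],"turn": -8.5,"fingers": 0.0},
])

```text
time: 13.35
position: [0.538, 0.0836, 0.1705]
eef_rot: [-2.028, -2.399, -0.002]
wrist_force: [-0.8, -0.5, -1.2]
grip_width: 0.0118
```

>>> move_arm([
  {"linear": [0,0,0],"turn": -8.5,"fingers": 0.0},
  {"linear": [0,0,0],"turn": -8.5,"fingers": 0.0},
  {"linear": [0,0,0],"turn": -8.5,"fingers": 0.0},
  {"linear": [0,0,0],"turn": -8.5,"fingers": 0.0},
  {"linear": [0,0,0],"turn": -8.5,"fingers": 0.0},
  {"linear": [0,0,0],"turn": -8.5,"fingers": 0.0},
  {"linear": [0,0,0],"turn": -8.5,"fingers": 0.0},
  {"linear": [0,0,0],"turn": -8.5,"fingers": 0.0},
  {"linear": [0,0,0],"turn": -2,"fingers": 0.0},
  {"linear": [0,0,0],"turn": 0,"fingers": 0.0},
])

```text
time: 14.35
position: [0.538, 0.0823, 0.1706]
eef_rot: [0.299, 3.127, 0.002]
wrist_force: [-0.1, 0.3, -1.7]
grip_width: 0.0117
```

```bash
python3 -c "
from h import *
s=status.state();print(s['ft_torque'],s['wrist_force'],s['joint_torque'][6],s['qvel'])
go([.5402,.0786,.157],79.5)
p,d=imaging.capture('side');cv2.imwrite('pics/side5.png',p[:,:,::-1])
b=p[210:274,315:379,::-1]
cv2.imwrite('pics/g5.png',np.hstack([cv2.resize(p[175:235,355:415,::-1],(400,400),interpolation=0),cv2.resize(b,(400,400),interpolation=0)]))
print(proj('side',s['position']-[0,0,.0336]))
"
```

```text
[0.02552405 0.02284697 0.02493971] [-0.07386396  0.29914283 -1.74865372] 0.2954139746725559 [-0.00061821  0.00234012  0.00528398  0.00323287  0.00100268 -0.0072948
 -0.03656622]
yaw 79.07 tilt [ 9.0e-04  1.3e-03 -1.0e+00] turn -0.43 shift(new axes) [-0.0028 -0.0032  0.0136] j7 69.3
[[347.1171222  245.09079162]]
```

View pics/g5.png

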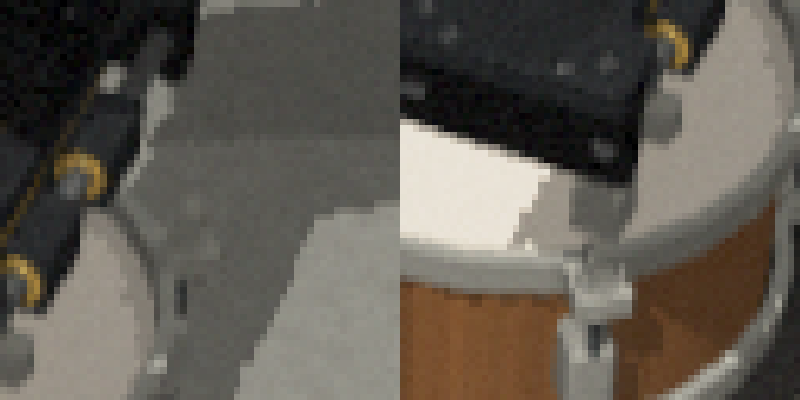

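>>> move_arm([
  {"linear": [-0.0014,-0.0016,0],"turn": -0.4,"fingers": 0.0},
  {"linear": [-0.0014,-0.0016,0],"turn": 0,"fingers": 0.0},
  {"linear": [0,0,0.003],"turn": 0,"fingers": 0.0},
  {"linear": [0,0,0.003],"turn": 0,"fingers": 0.0},
  {"linear": [0,0,0.003],"turn": 0,"fingers": 0.0},
  {"linear": [0,0,0.002],"turn": 0,"fingers": 0.0},
  {"linear": [0,0,0.0015],"turn": 0,"fingers": 0.0},
  {"linear": [0,0,0.001],"turn": 0,"fingers": 0.0},
  {"linear": [0,0,0.001],"turn": 0,"fingers": 0.0},
  {"linear": [0,0,0.0],"turn": 0,"fingers": 0.0},
])

```text
time: 15.4
position: [0.54, 0.0777, 0.1546]
eef_rot: [-0.29, -3.128, -0.0]
wrist_force: [-0.4, -0.3, -0.8]
grip_width: 0.0118
```

```bash
python3 -c "
from h import *
s=status.state();print(s['ft_torque'],s['wrist_force'],s['joint_torque'][6])
go([.5402,.0786,.1531],79.5)
"
```

```text
[ 0.03838078 -0.075269    0.00806463] [-0.37030542 -0.31131596 -0.82447145] 0.0012026285912725143
yaw 79.4 tilt [-0.  0. -1.] turn -0.1 shift(new axes) [-0.      0.0009  0.0015] j7 70.3
```

>>> move_arm([
  {"linear": [0,0.0006,0.0004],"turn": 0,"fingers": 0.0},
  {"linear": [0,0,0.0004],"turn": 0,"fingers": 0.0},
  {"linear": [0,0,0.0004],"turn": 0,"fingers": 0.0},
  {"linear": [0,0,0.0004],"turn": 0,"fingers": 0.0},
  {"linear": [0,0,0.0004],"turn": 0,"fingers": 0.0},
  {"linear": [0,0,0.0004],"turn": 0,"fingers": 0.0},
  {"linear": [0,0,0.0004],"turn": 0,"fingers": 0.0},
  {"linear": [0,0,0],"turn": 0,"fingers": 0.0},
  {"linear": [0,0,0],"turn": 0,"fingers": 0.0},
  {"linear": [0,0,0.0],"turn": 0,"fingers": 0.0},
])

```text
time: 16.4
position: [0.5403, 0.0784, 0.1522]
eef_rot: [0.29, 3.128, 0.0]
wrist_force: [-1.2, 0.2, 3.5]
grip_width: 0.012
```

```bash
python3 -c "
from h import *
s=status.state();print(s['ft_torque'],s['wrist_force'],s['joint_torque'][6])
go([.5402,.0786,.152],79.5)
"
```

```text
[0.07121675 0.31922303 0.00073725] [-1.2177484   0.16732326  3.51344848] 0.002437165821902454
yaw 79.4 tilt [ 4.e-04  3.e-04 -1.e+00] turn -0.1 shift(new axes) [0.0001 0.0002 0.0002] j7 70.3
```

>>> move_arm([
  {"linear": [0,0,0.0003],"turn": 2,"fingers": 0.0},
  {"linear": [0,0,0.0003],"turn": 2,"fingers": 0.0},
  {"linear": [0,0,0],"turn": 2,"fingers": 0.0},
  {"linear": [0,0,0],"turn": 2,"fingers": 0.0},
  {"linear": [0,0,0],"turn": 2,"fingers": 0.0},
  {"linear": [0,0,0],"turn": 2,"fingers": 0.0},
  {"linear": [0,0,0],"turn": 1.5,"fingers": 0.0},
  {"linear": [0,0,0],"turn": 1.5,"fingers": 0.0},
  {"linear": [0,0,0],"turn": 0,"fingers": 0.0},
  {"linear": [0,0,0.0],"turn": 0,"fingers": 0.0},
])

```text
time: 17.4
position: [0.5406, 0.078, 0.1519]
eef_rot: [0.697, 3.062, 0.0]
wrist_force: [-0.8, -0.2, 5.2]
grip_width: 0.0119
```

```bash
cat > c.py <<'E'
from h import *
s=status.state();print(s['time'],s['ft_torque'].round(3),s['wrist_force'].round(2),"j7t",s['joint_torque'][6].round(4),s['position'].round(4))
import sys
go(s['position'])
E
python3 c.py
```

```text
17.4 [-0.303  0.311  0.047] [-0.77 -0.19  5.21] j7t -0.0219 [0.5406 0.078  0.1519]
yaw 64.37 tilt [ 1.2e-03 -1.0e-04 -1.0e+00] turn 0.0 shift(new axes) [0. 0. 0.] j7 55.4
```

>>> move_arm([
  {"linear": [0,0,0.0002],"turn": 2,"fingers": 0.0},
  {"linear": [0,0,0],"turn": 2,"fingers": 0.0},
  {"linear": [0,0,0],"turn": 2,"fingers": 0.0},
  {"linear": [0,0,0],"turn": 2,"fingers": 0.0},
  {"linear": [0,0,0],"turn": 2,"fingers": 0.0},
  {"linear": [0,0,0],"turn": 2,"fingers": 0.0},
  {"linear": [0,0,0],"turn": 1.5,"fingers": 0.0},
  {"linear": [0,0,0],"turn": 1.5,"fingers": 0.0},
  {"linear": [0,0,0],"turn": 0,"fingers": 0.0},
  {"linear": [0,0,0.0],"turn": 0,"fingers": 0.0},
])

```text
time: 18.4
position: [0.5408, 0.0776, 0.1518]
eef_rot: [1.09, 2.944, -0.0]
wrist_force: [-0.5, -1.3, 6.1]
grip_width: 0.0116
```

```bash
python3 c.py
```

```text
18.4 [-0.478  0.274  0.067] [-0.46 -1.34  6.07] j7t -0.0262 [0.5408 0.0776 0.1518]
yaw 49.36 tilt [ 1.5e-03 -6.0e-04 -1.0e+00] turn 0.0 shift(new axes) [0. 0. 0.] j7 40.6
```

>>> move_arm([
  {"linear": [-0.0005,-0.0003,0],"turn": 2,"fingers": 0.0},
  {"linear": [0,0,0],"turn": 2,"fingers": 0.0},
  {"linear": [0,0,0],"turn": 2,"fingers": 0.0},
  {"linear": [0,0,0],"turn": 2,"fingers": 0.0},
  {"linear": [0,0,0],"turn": 2,"fingers": 0.0},
  {"linear": [0,0,0],"turn": 2,"fingers": 0.0},
  {"linear": [0,0,0],"turn": 1.5,"fingers": 0.0},
  {"linear": [0,0,0],"turn": 1.5,"fingers": 0.0},
  {"linear": [0,0,0],"turn": 0,"fingers": 0.0},
  {"linear": [0,0,0.0],"turn": 0,"fingers": 0.0},
])

```text
time: 19.4
position: [0.5397, 0.0775, 0.1502]
eef_rot: [-1.464, -2.778, 0.002]
wrist_force: [-1.3, -1.9, -0.3]
grip_width: 0.0114
```

```bash
python3 c.py
```

```text
19.4 [-0.422  0.322  0.026] [-1.26 -1.89 -0.28] j7t -0.0236 [0.5397 0.0775 0.1502]
yaw 34.41 tilt [-1.6e-03 -6.0e-04 -1.0e+00] turn 0.0 shift(new axes) [0. 0. 0.] j7 25.8
```

>>> move_arm([
  {"linear": [-0.0003,-0.0007,0],"turn": 0,"fingers": 0.0},
  {"linear": [0,0,0.0005],"turn": 0,"fingers": 0.0},
  {"linear": [0,0,0.0005],"turn": 0,"fingers": 0.0},
  {"linear": [0,0,0.0005],"turn": 0,"fingers": 0.0},
  {"linear": [0,0,0.0005],"turn": 0,"fingers": 0.0},
  {"linear": [0,0,0.0005],"turn": 0,"fingers": 0.0},
  {"linear": [0,0,0.0005],"turn": 0,"fingers": 0.0},
  {"linear": [0,0,0.0005],"turn": 0,"fingers": 0.0},
  {"linear": [0,0,0.0005],"turn": 0,"fingers": 0.0},
  {"linear": [0,0,0.0],"turn": 0,"fingers": 0.0},
])

```text
time: 20.4
position: [0.5399, 0.077, 0.1469]
eef_rot: [-1.465, -2.779, 0.0]
wrist_force: [-1.0, -1.2, -0.5]
grip_width: 0.0115
```

```bash
python3 c.py
```

```text
20.4 [-0.332  0.398 -0.059] [-0.96 -1.19 -0.55] j7t -0.0045 [0.5399 0.077  0.1469]
yaw 34.4 tilt [-1.e-04 -1.e-04 -1.e+00] turn 0.0 shift(new axes) [0. 0. 0.] j7 25.9
```

>>> move_arm([
  {"linear": [-0.0002,-0.0003,0.001],"turn": 0,"fingers": 0.0},
  {"linear": [0,0,0.001],"turn": 0,"fingers": 0.0},
  {"linear": [0,0,0.001],"turn": 0,"fingers": 0.0},
  {"linear": [0,0,0.0008],"turn": 0,"fingers": 0.0},
  {"linear": [0,0,0],"turn": 4,"fingers": 0.0},
  {"linear": [0,0,0],"turn": 6,"fingers": 0.0},
  {"linear": [0,0,0],"turn": 7,"fingers": 0.0},
  {"linear": [-0.0005,-0.0002,0],"turn": 7,"fingers": 0.0},
  {"linear": [-0.0005,-0.0002,0],"turn": 7,"fingers": 0.0},
  {"linear": [0,0,0.0],"turn": 5,"fingers": 0.0},
])

```text
time: 21.4
position: [0.5391, 0.076, 0.1429]
eef_rot: [-2.256, -2.185, 0.001]
wrist_force: [-1.8, -0.7, -0.5]
grip_width: 0.0115
```

```bash
python3 c.py
```

```text
21.4 [-0.215  0.579  0.046] [-1.76 -0.66 -0.52] j7t 0.6519 [0.5391 0.076  0.1429]
yaw -1.83 tilt [-1.1e-03  3.0e-04 -1.0e+00] turn 0.0 shift(new axes) [0. 0. 0.] j7 -9.7
```

>>> move_arm([
  {"linear": [-0.0003,-0.0006,0],"turn": 5,"fingers": 0.0},
  {"linear": [0,0,0],"turn": 8,"fingers": 0.0},
  {"linear": [0,0,0],"turn": 8,"fingers": 0.0},
  {"linear": [0,0,0],"turn": 8,"fingers": 0.0},
  {"linear": [-0.0004,0,0],"turn": 8,"fingers": 0.0},
  {"linear": [0,0,0],"turn": 8,"fingers": 0.0},
  {"linear": [0,0,0],"turn": 8,"fingers": 0.0},
  {"linear": [0,0,0],"turn": 6,"fingers": 0.0},
  {"linear": [0,0,0],"turn": 3,"fingers": 0.0},
  {"linear": [0,0,0.0],"turn": 0,"fingers": 0.0},
])

```text
time: 22.4
position: [0.5381, 0.0754, 0.1429]
eef_rot: [-3.058, -0.718, 0.002]
wrist_force: [-2.9, 0.1, -0.8]
grip_width: 0.0121
```

```bash
python3 c.py
```

```text
22.4 [-0.149  0.916  0.079] [-2.9   0.06 -0.8 ] j7t -0.4174 [0.5381 0.0754 0.1429]
yaw -63.58 tilt [-1.6e-03  2.0e-04 -1.0e+00] turn 0.0 shift(new axes) [0. 0. 0.] j7 -70.7
```

>>> move_arm([
  {"linear": [-0.0003,-0.0002,-0.003],"turn": 0,"fingers": 0.0},
  {"linear": [0,0,-0.01],"turn": 0,"fingers": 0.0},
  {"linear": [0,0,-0.013],"turn": 0,"fingers": 0.0},
  {"linear": [0.02,0.02,0],"turn": 0,"fingers": 0.0},
  {"linear": [0.029,0.03,0],"turn": 0,"fingers": 0.0},
  {"linear": [0.029,0.03,0],"turn": 0,"fingers": 0.0},
  {"linear": [0.029,0.03,0],"turn": 0,"fingers": 0.0},
  {"linear": [0.009,0.009,0],"turn": -8,"fingers": 0.0},
  {"linear": [0,0,0],"turn": -8,"fingers": 0.0},
  {"linear": [0,0,0],"turn": -8,"fingers": 0.0},
])

```text
time: 23.4
position: [0.6969, 0.0196, 0.1706]
eef_rot: [2.837, 1.345, 0.003]
wrist_force: [-0.1, -1.3, -0.9]
grip_width: 0.0117
```

```bash
python3 c.py; python3 -c "
from h import *
s=status.state()
p,d=imaging.capture('side');cv2.imwrite('pics/side6.png',p[:,:,::-1])
b=p[180:244,250:314,::-1]
cv2.imwrite('pics/g6.png',np.hstack([cv2.resize(p[215:275,315:375,::-1],(400,400),interpolation=0),cv2.resize(b,(400,400),interpolation=0)]))
print(proj('side',s['position']-[0,0,.0336]))
go([.6948,.0206,.1545],-40)
"
```

```text
23.4 [-0.071  0.115  0.011] [-0.12 -1.3  -0.93] j7t -1.3766 [0.6969 0.0196 0.1706]
yaw -39.28 tilt [ 2.6e-03 -5.0e-04 -1.0e+00] turn 0.0 shift(new axes) [0. 0. 0.] j7 -35.9
[[280.05007228 212.54602115]]
yaw -38.97 tilt [ 0.0027 -0.     -1.    ] turn 1.03 shift(new axes) [-0.0006 -0.0019  0.0164] j7 -35.7
```

View pics/g6.png

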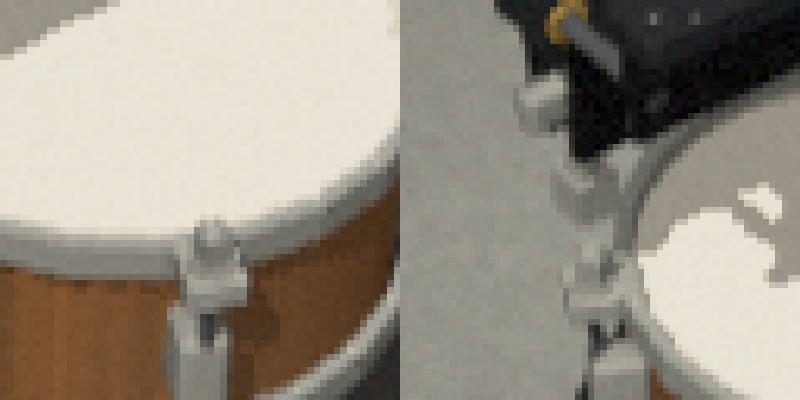

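>>> move_arm([
  {"linear": [-0.0004,-0.001,0.002],"turn": 0,"fingers": 0.0},
  {"linear": [-0.0003,-0.001,0.003],"turn": 0,"fingers": 0.0},
  {"linear": [0,0,0.004],"turn": 0,"fingers": 0.0},
  {"linear": [0,0,0.003],"turn": 0,"fingers": 0.0},
  {"linear": [0,0,0.002],"turn": 0,"fingers": 0.0},
  {"linear": [0,0,0.0015],"turn": 0,"fingers": 0.0},
  {"linear": [0,0,0.001],"turn": 0,"fingers": 0.0},
  {"linear": [0,0,0.001],"turn": 0,"fingers": 0.0},
  {"linear": [0,0,0.0005],"turn": 0,"fingers": 0.0},
  {"linear": [0,0,0.0005],"turn": 0,"fingers": 0.0},
])

```text
time: 24.45
position: [0.6939, 0.0211, 0.1521]
eef_rot: [2.842, 1.338, 0.003]
wrist_force: [-0.5, 0.4, 5.8]
grip_width: 0.0117
```

```bash
python3 c.py; python3 -c "
from h import *
go([.6948,.0206,.152],-40)"
```

```text
24.45 [ 0.184  0.392 -0.008] [-0.47  0.39  5.82] j7t -0.0077 [0.6939 0.0211 0.1521]
yaw -39.59 tilt [ 1.8e-03  7.0e-04 -1.0e+00] turn 0.0 shift(new axes) [0. 0. 0.] j7 -36.2
yaw -39.59 tilt [ 1.8e-03  7.0e-04 -1.0e+00] turn 0.41 shift(new axes) [0.0002 0.001  0.0001] j7 -36.2
```

>>> move_arm([
  {"linear": [0,0.0003,0.0002],"turn": -2,"fingers": 0.0},
  {"linear": [0,0,0],"turn": -2,"fingers": 0.0},
  {"linear": [0,0,0],"turn": -2,"fingers": 0.0},
  {"linear": [0,0,0],"turn": -2,"fingers": 0.0},
  {"linear": [0,0,0],"turn": -2,"fingers": 0.0},
  {"linear": [0,0,0],"turn": -2,"fingers": 0.0},
  {"linear": [0,0,0],"turn": -1.5,"fingers": 0.0},
  {"linear": [0,0,0],"turn": -1.5,"fingers": 0.0},
  {"linear": [0,0,0],"turn": 0,"fingers": 0.0},
  {"linear": [0,0,0],"turn": 0,"fingers": 0.0},
])

```text
time: 25.45
position: [0.6948, 0.0207, 0.1519]
eef_rot: [2.642, 1.697, 0.005]
wrist_force: [1.5, 0.5, 4.6]
grip_width: 0.0117
```

```bash
python3 c.py
```

```text
25.45 [ 0.146 -0.299  0.02 ] [1.51 0.53 4.6 ] j7t 0.0232 [0.6948 0.0207 0.1519]
yaw -24.59 tilt [ 3.4e-03  5.0e-04 -1.0e+00] turn 0.0 shift(new axes) [0. 0. 0.] j7 -22.0
```

>>> move_arm([
  {"linear": [0.0002,0.0003,0.0003],"turn": -2,"fingers": 0.0},
  {"linear": [0,0,0],"turn": -2,"fingers": 0.0},
  {"linear": [0,0,0],"turn": -2,"fingers": 0.0},
  {"linear": [0,0,0],"turn": -2,"fingers": 0.0},
  {"linear": [0,0,0],"turn": -2,"fingers": 0.0},
  {"linear": [0,0,0],"turn": -2,"fingers": 0.0},
  {"linear": [0,0,0],"turn": -1.5,"fingers": 0.0},
  {"linear": [0,0,0],"turn": -1.5,"fingers": 0.0},
  {"linear": [0,0,0],"turn": 0,"fingers": 0.0},
  {"linear": [0,0,0],"turn": 0,"fingers": 0.0},
])

```text
time: 26.45
position: [0.6952, 0.0209, 0.1518]
eef_rot: [2.398, 2.027, 0.005]
wrist_force: [2.2, 0.8, 5.7]
grip_width: 0.0113
```

```bash
python3 c.py
```

```text
26.45 [ 0.242 -0.367 -0.013] [2.18 0.79 5.71] j7t 0.0212 [0.6952 0.0209 0.1518]
yaw -9.58 tilt [ 3.7e-03  7.0e-04 -1.0e+00] turn 0.0 shift(new axes) [0. 0. 0.] j7 -7.8
```

>>> move_arm([
  {"linear": [0.0004,0.0006,0.0002],"turn": -2,"fingers": 0.0},
  {"linear": [0,0,0],"turn": -2,"fingers": 0.0},
  {"linear": [0,0,0],"turn": -2,"fingers": 0.0},
  {"linear": [0,0,0],"turn": -2,"fingers": 0.0},
  {"linear": [0,0,0],"turn": -2,"fingers": 0.0},
  {"linear": [0,0,0],"turn": -2,"fingers": 0.0},
  {"linear": [0,0,0],"turn": -1.5,"fingers": 0.0},
  {"linear": [0,0,0],"turn": -1.5,"fingers": 0.0},
  {"linear": [0,0,0],"turn": 0,"fingers": 0.0},
  {"linear": [0,0,0],"turn": 0,"fingers": 0.0},
])

```text
time: 27.45
position: [0.6946, 0.0217, 0.1497]
eef_rot: [-2.114, -2.323, -0.001]
wrist_force: [2.3, 2.7, -1.4]
grip_width: 0.0117
```

```bash
python3 c.py
```

```text
27.45 [ 0.763 -0.765 -0.047] [ 2.29  2.67 -1.36] j7t 0.0466 [0.6946 0.0217 0.1497]
yaw 5.41 tilt [ 1.e-04  9.e-04 -1.e+00] turn 0.0 shift(new axes) [0. 0. 0.] j7 6.3
```

>>> move_arm([
  {"linear": [0.0004,0.0004,0],"turn": 0,"fingers": 0.0},
  {"linear": [0.0003,0.0003,0.0005],"turn": 0,"fingers": 0.0},
  {"linear": [0,0,0.0005],"turn": 0,"fingers": 0.0},
  {"linear": [0,0,0.0005],"turn": 0,"fingers": 0.0},
  {"linear": [0,0,0.0005],"turn": 0,"fingers": 0.0},
  {"linear": [0,0,0.0005],"turn": 0,"fingers": 0.0},
  {"linear": [0,0,0.0005],"turn": 0,"fingers": 0.0},
  {"linear": [0,0,0.0005],"turn": 0,"fingers": 0.0},
  {"linear": [0,0,0.0005],"turn": 0,"fingers": 0.0},
  {"linear": [0,0,0],"turn": 0,"fingers": 0.0},
])

```text
time: 28.45
position: [0.6951, 0.0219, 0.1459]
eef_rot: [-2.114, -2.323, -0.0]
wrist_force: [1.6, 2.8, 1.0]
grip_width: 0.0119
```

```bash
python3 c.py
```

```text
28.45 [ 0.893 -0.191 -0.008] [1.62 2.84 1.01] j7t 0.0203 [0.6951 0.0219 0.1459]
yaw 5.4 tilt [-2.e-04  2.e-04 -1.e+00] turn 0.0 shift(new axes) [0. 0. 0.] j7 6.3
```

>>> move_arm([
  {"linear": [0.0004,0.0002,0.0004],"turn": 0,"fingers": 0.0},
  {"linear": [0.0004,0.0002,0.0008],"turn": 0,"fingers": 0.0},
  {"linear": [0,0,0.0009],"turn": 0,"fingers": 0.0},
  {"linear": [0,0,0.0009],"turn": 0,"fingers": 0.0},
  {"linear": [0,0,0],"turn": 4,"fingers": 0.0},
  {"linear": [0,0,0],"turn": 6,"fingers": 0.0},
  {"linear": [0,0,0],"turn": 7,"fingers": 0.0},
  {"linear": [-0.0002,-0.0004,0],"turn": 7,"fingers": 0.0},
  {"linear": [-0.0003,-0.0005,0],"turn": 7,"fingers": 0.0},
  {"linear": [0,0,0],"turn": 5,"fingers": 0.0},
])

```text
time: 29.45
position: [0.6945, 0.022, 0.1424]
eef_rot: [2.732, 1.55, -0.0]
wrist_force: [1.7, 2.4, -1.5]
grip_width: 0.012
```

```bash
python3 c.py
```

```text
29.45 [ 0.548 -0.324  0.06 ] [ 1.67  2.42 -1.47] j7t 0.6176 [0.6945 0.022  0.1424]
yaw -30.86 tilt [-0.e+00 -6.e-04 -1.e+00] turn 0.0 shift(new axes) [0. 0. 0.] j7 -27.9
```

>>> move_arm([
  {"linear": [0.0003,0,0],"turn": 6,"fingers": 0.0},
  {"linear": [0,0,0],"turn": 8,"fingers": 0.0},
  {"linear": [0,0,0],"turn": 8,"fingers": 0.0},
  {"linear": [-0.0004,0,0],"turn": 8,"fingers": 0.0},
  {"linear": [-0.0004,0,0],"turn": 8,"fingers": 0.0},
  {"linear": [0,0,0],"turn": 8,"fingers": 0.0},
  {"linear": [0,0,0],"turn": 8,"fingers": 0.0},
  {"linear": [0,0,0],"turn": 6,"fingers": 0.0},
  {"linear": [0,0,0],"turn": 4,"fingers": 0.0},
  {"linear": [0,0,0],"turn": 0,"fingers": 0.0},
])

```text
time: 30.45
position: [0.6935, 0.0222, 0.1424]
eef_rot: [3.139, -0.126, -0.002]
wrist_force: [0.1, 2.9, -1.4]
grip_width: 0.0115
```

```bash
python3 c.py
```

```text
30.45 [0.643 0.052 0.046] [ 0.05  2.87 -1.42] j7t -0.5 [0.6935 0.0222 0.1424]
yaw -94.6 tilt [-1.3e-03 -4.0e-04 -1.0e+00] turn 0.0 shift(new axes) [0. 0. 0.] j7 -87.6
```

>>> move_arm([
  {"linear": [0,-0.0008,-0.003],"turn": 0,"fingers": 0.0},
  {"linear": [0,0,-0.01],"turn": 0,"fingers": 0.0},
  {"linear": [0,0,-0.013],"turn": 0,"fingers": 0.0},
  {"linear": [-0.008,0.03,0],"turn": 0,"fingers": 0.0},
  {"linear": [-0.01,0.04,0],"turn": 0,"fingers": 0.0},
  {"linear": [-0.01,0.04,0],"turn": 0,"fingers": 0.0},
  {"linear": [-0.01,0.04,0],"turn": 0,"fingers": 0.0},
  {"linear": [-0.0024,0.011,0],"turn": -8.5,"fingers": 0.0},
  {"linear": [0,0,0],"turn": -8.5,"fingers": 0.0},
  {"linear": [0,0,0],"turn": -8.5,"fingers": 0.0},
])

```text
time: 31.45
position: [0.6405, -0.137, 0.1711]
eef_rot: [3.087, 0.575, 0.002]
wrist_force: [-0.1, 0.8, -0.7]
grip_width: 0.0118
```

```bash
python3 c.py; python3 -c "
from h import *
s=status.state()
p,d=imaging.capture('side');cv2.imwrite('pics/side7.png',p[:,:,::-1])
b=p[145:209,290:354,::-1]
cv2.imwrite('pics/g7.png',np.hstack([cv2.resize(p[185:245,250:310,::-1],(400,400),interpolation=0),cv2.resize(b,(400,400),interpolation=0)]))
print(proj('side',s['position']-[0,0,.0336]))
go([.6404,-.1344,.1545],-60)
"
```

```text
31.45 [-0.003  0.177  0.033] [-0.06  0.79 -0.66] j7t -1.4645 [ 0.6405 -0.137   0.1711]
yaw -68.91 tilt [ 0.0015 -0.0012 -1.    ] turn 0.0 shift(new axes) [0. 0. 0.] j7 -50.1
[[321.93217224 173.75450929]]
yaw -68.54 tilt [ 1.5e-03 -8.0e-04 -1.0e+00] turn -8.54 shift(new axes) [ 0.0007 -0.0017  0.0166] j7 -49.8
```

View pics/g7.png

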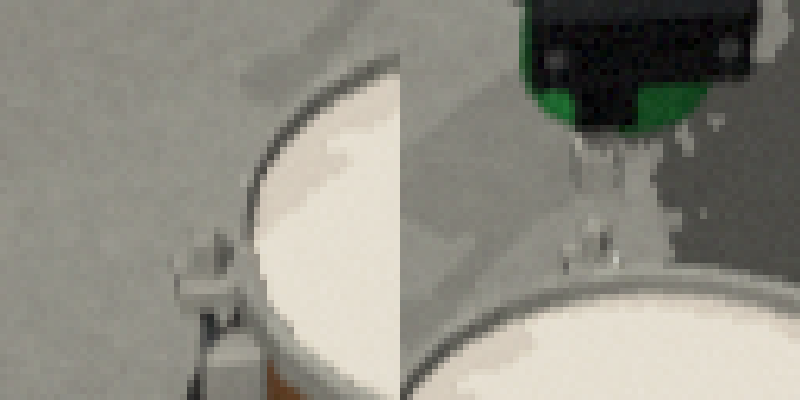

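>>> move_arm([
  {"linear": [0,0,0.002],"turn": -8.5,"fingers": 0.0},
  {"linear": [0.0004,-0.0009,0.003],"turn": 0,"fingers": 0.0},
  {"linear": [0.0003,-0.0008,0.004],"turn": 0,"fingers": 0.0},
  {"linear": [0,0,0.003],"turn": 0,"fingers": 0.0},
  {"linear": [0,0,0.002],"turn": 0,"fingers": 0.0},
  {"linear": [0,0,0.0015],"turn": 0,"fingers": 0.0},
  {"linear": [0,0,0.001],"turn": 0,"fingers": 0.0},
  {"linear": [0,0,0.001],"turn": 0,"fingers": 0.0},
  {"linear": [0,0,0.0005],"turn": 0,"fingers": 0.0},
  {"linear": [0,0,0.0005],"turn": 0,"fingers": 0.0},
])

```text
time: 32.5
position: [0.6413, -0.1329, 0.1521]
eef_rot: [3.038, 0.796, 0.003]
wrist_force: [-1.8, -1.0, 7.7]
grip_width: 0.0114
```

```bash
python3 c.py; python3 -c "
from h import *
go([.6404,-.1344,.152],-60)"
```

```text
32.5 [-0.205  0.441  0.022] [-1.85 -1.01  7.73] j7t 0.004 [ 0.6413 -0.1329  0.1521]
yaw -60.62 tilt [ 2.e-03 -3.e-04 -1.e+00] turn 0.0 shift(new axes) [0. 0. 0.] j7 -42.3
yaw -60.62 tilt [ 2.e-03 -3.e-04 -1.e+00] turn -0.62 shift(new axes) [-0.0015  0.0009  0.0001] j7 -42.3
```

>>> move_arm([
  {"linear": [-0.0005,0.0002,0],"turn": -2,"fingers": 0.0},
  {"linear": [-0.0004,0.0002,0],"turn": -2,"fingers": 0.0},
  {"linear": [0,0,0],"turn": -2,"fingers": 0.0},
  {"linear": [0,0,0],"turn": -2,"fingers": 0.0},
  {"linear": [0,0,0],"turn": -2,"fingers": 0.0},
  {"linear": [0,0,0],"turn": -2,"fingers": 0.0},
  {"linear": [0,0,0],"turn": -1.5,"fingers": 0.0},
  {"linear": [0,0,0],"turn": -1.5,"fingers": 0.0},
  {"linear": [0,0,0],"turn": 0,"fingers": 0.0},
  {"linear": [0,0,0],"turn": 0,"fingers": 0.0},
])

```text
time: 33.5
position: [0.641, -0.1335, 0.1521]
eef_rot: [2.908, 1.186, 0.004]
wrist_force: [-0.3, 0.2, 6.0]
grip_width: 0.0115
```

```bash
python3 c.py
```

```text
33.5 [-0.159  0.093 -0.02 ] [-0.34  0.15  6.03] j7t 0.0201 [ 0.641  -0.1335  0.1521]
yaw -45.62 tilt [ 0.0028 -0.     -1.    ] turn 0.0 shift(new axes) [0. 0. 0.] j7 -28.0
```

>>> move_arm([
  {"linear": [0,0,0.0002],"turn": -2,"fingers": 0.0},
  {"linear": [0,0.0002,0],"turn": -2,"fingers": 0.0},
  {"linear": [0,0,0],"turn": -2,"fingers": 0.0},
  {"linear": [0,0,0],"turn": -2,"fingers": 0.0},
  {"linear": [0,0,0],"turn": -2,"fingers": 0.0},
  {"linear": [0,0,0],"turn": -2,"fingers": 0.0},
  {"linear": [0,0,0],"turn": -1.5,"fingers": 0.0},
  {"linear": [0,0,0],"turn": -1.5,"fingers": 0.0},
  {"linear": [0,0,0],"turn": 0,"fingers": 0.0},
  {"linear": [0,0,0],"turn": 0,"fingers": 0.0},
])

```text
time: 34.5
position: [0.6411, -0.1335, 0.1519]
eef_rot: [2.728, 1.556, 0.004]
wrist_force: [-0.3, -0.5, 4.7]
grip_width: 0.0116
```

```bash
python3 c.py
```

```text
34.5 [-0.147  0.09  -0.002] [-0.33 -0.46  4.7 ] j7t 0.0183 [ 0.6411 -0.1335  0.1519]
yaw -30.61 tilt [ 2.7e-03  1.0e-04 -1.0e+00] turn 0.0 shift(new axes) [0. 0. 0.] j7 -13.8
```

>>> move_arm([
  {"linear": [0,0,0.0003],"turn": -2,"fingers": 0.0},
  {"linear": [0,0.0002,0],"turn": -2,"fingers": 0.0},
  {"linear": [0,0,0],"turn": -2,"fingers": 0.0},
  {"linear": [0,0,0],"turn": -2,"fingers": 0.0},
  {"linear": [0,0,0],"turn": -2,"fingers": 0.0},
  {"linear": [0,0,0],"turn": -2,"fingers": 0.0},
  {"linear": [0,0,0],"turn": -1.5,"fingers": 0.0},
  {"linear": [0,0,0],"turn": -1.5,"fingers": 0.0},
  {"linear": [0,0,0],"turn": 0,"fingers": 0.0},
  {"linear": [0,0,0],"turn": 0,"fingers": 0.0},
])

```text
time: 35.5
position: [0.6409, -0.1338, 0.1503]
eef_rot: [2.502, 1.898, 0.001]
wrist_force: [3.1, -0.8, -0.1]
grip_width: 0.0115
```

```bash
python3 c.py
```

```text
35.5 [-0.53  -0.751 -0.015] [ 3.12 -0.82 -0.1 ] j7t 0.0121 [ 0.6409 -0.1338  0.1503]
yaw -15.64 tilt [ 1.3e-03 -4.0e-04 -1.0e+00] turn 0.0 shift(new axes) [0. 0. 0.] j7 0.4
```

>>> move_arm([
  {"linear": [0,0.0005,0],"turn": 0,"fingers": 0.0},
  {"linear": [0,0.0004,0.0005],"turn": 0,"fingers": 0.0},
  {"linear": [0,0,0.0005],"turn": 0,"fingers": 0.0},
  {"linear": [0,0,0.0005],"turn": 0,"fingers": 0.0},
  {"linear": [0,0,0.0005],"turn": 0,"fingers": 0.0},
  {"linear": [0,0,0.0005],"turn": 0,"fingers": 0.0},
  {"linear": [0,0,0.0005],"turn": 0,"fingers": 0.0},
  {"linear": [0,0,0.0005],"turn": 0,"fingers": 0.0},
  {"linear": [0,0,0.0005],"turn": 0,"fingers": 0.0},
  {"linear": [0,0,0],"turn": 0,"fingers": 0.0},
])

```text
time: 36.5
position: [0.6413, -0.1337, 0.146]
eef_rot: [2.502, 1.899, 0.0]
wrist_force: [3.2, -1.5, 0.3]
grip_width: 0.0118
```

```bash
python3 c.py
```

```text
36.5 [-0.431 -0.685 -0.006] [ 3.18 -1.5   0.28] j7t -0.0098 [ 0.6413 -0.1337  0.146 ]
yaw -15.6 tilt [ 2.e-04  0.e+00 -1.e+00] turn 0.0 shift(new axes) [0. 0. 0.] j7 0.6
```

>>> move_arm([
  {"linear": [-0.0002,0.0005,0.0004],"turn": 0,"fingers": 0.0},
  {"linear": [-0.0001,0.0004,0.0009],"turn": 0,"fingers": 0.0},
  {"linear": [0,0,0.001],"turn": 0,"fingers": 0.0},
  {"linear": [0,0,0.001],"turn": 0,"fingers": 0.0},
  {"linear": [0,0,0],"turn": 4,"fingers": 0.0},
  {"linear": [0,0,0],"turn": 6,"fingers": 0.0},
  {"linear": [0,0,0],"turn": 7,"fingers": 0.0},
  {"linear": [-0.0003,-0.0003,0],"turn": 7,"fingers": 0.0},
  {"linear": [-0.0003,-0.0003,0],"turn": 7,"fingers": 0.0},
  {"linear": [0,0,0],"turn": 5,"fingers": 0.0},
])

```text
time: 37.5
position: [0.6409, -0.1343, 0.1422]
eef_rot: [-2.969, -1.027, 0.001]
wrist_force: [2.3, -0.1, -1.0]
grip_width: 0.0115
```

```bash
python3 c.py
```

```text
37.5 [-0.332 -0.368  0.053] [ 2.26 -0.05 -0.99] j7t 0.6193 [ 0.6409 -0.1343  0.1422]
yaw -51.84 tilt [-6.e-04  1.e-04 -1.e+00] turn 0.0 shift(new axes) [0. 0. 0.] j7 -33.6
```

>>> move_arm([
  {"linear": [0,0,0],"turn": 5,"fingers": 0.0},
  {"linear": [0,0,0],"turn": 8,"fingers": 0.0},
  {"linear": [0,0,0],"turn": 8,"fingers": 0.0},
  {"linear": [-0.0003,0,0],"turn": 8,"fingers": 0.0},
  {"linear": [-0.0004,0,0],"turn": 8,"fingers": 0.0},
  {"linear": [0,0,0],"turn": 8,"fingers": 0.0},
  {"linear": [0,0,0],"turn": 8,"fingers": 0.0},
  {"linear": [0,0,0],"turn": 6,"fingers": 0.0},
  {"linear": [0,0,0],"turn": 4,"fingers": 0.0},
  {"linear": [0,0,0],"turn": 0,"fingers": 0.0},
])

```text
time: 38.5
position: [0.6401, -0.1338, 0.1422]
eef_rot: [-3.069, 0.669, 0.002]
wrist_force: [1.7, 0.2, -1.0]
grip_width: 0.0115
```

```bash
python3 c.py
```

```text
38.5 [ 0.08  -0.059  0.082] [ 1.74  0.24 -0.98] j7t -0.494 [ 0.6401 -0.1338  0.1422]
yaw -114.59 tilt [-1.3e-03  8.0e-04 -1.0e+00] turn 0.0 shift(new axes) [0. 0. 0.] j7 -92.4
```

>>> move_arm([
  {"linear": [0.0003,0,0],"turn": -2,"fingers": 0.0},
  {"linear": [0.0002,0,0],"turn": -2,"fingers": 0.0},
  {"linear": [0,0,0],"turn": -2,"fingers": 0.0},
  {"linear": [0,0,0.0004],"turn": -1,"fingers": 0.0},
  {"linear": [0,0,0.0004],"turn": 0,"fingers": 0.0},
  {"linear": [0,0,0.0004],"turn": 0,"fingers": 0.0},
  {"linear": [0,0,0.0003],"turn": 0,"fingers": 0.0},
  {"linear": [0,0,0],"turn": 0,"fingers": 0.0},
  {"linear": [0,0,0],"turn": 0,"fingers": 0.0},
  {"linear": [0,0,0],"turn": 0,"fingers": 0.0},
])

```text
time: 39.5
position: [0.6408, -0.1346, 0.1414]
eef_rot: [-3.104, 0.48, 0.001]
wrist_force: [-1.7, 2.1, 3.3]
grip_width: 0.0118
```

```bash
python3 c.py
```

```text
39.5 [0.384 0.687 0.02 ] [-1.74  2.07  3.31] j7t -0.0097 [ 0.6408 -0.1346  0.1414]
yaw -107.6 tilt [-3.e-04  4.e-04 -1.e+00] turn 0.0 shift(new axes) [0. 0. 0.] j7 -85.9
```

>>> move_arm([
  {"linear": [-0.0006,0,0],"turn": 0,"fingers": 0.0},
  {"linear": [0,0,0],"turn": 0,"fingers": 0.0},
  {"linear": [0,0,0],"turn": 0,"fingers": 0.015},
  {"linear": [0,0,0],"turn": 0,"fingers": 0.025},
  {"linear": [0,0,0],"turn": 0,"fingers": 0.035},
  {"linear": [0,0,0],"turn": 0,"fingers": 0.045},
  {"linear": [0,0,0],"turn": 0,"fingers": 0.045},
  {"linear": [0,0,0],"turn": 0,"fingers": 0.045},
  {"linear": [0,0,0],"turn": 0,"fingers": 0.045},
  {"linear": [0,0,0],"turn": 0,"fingers": 0.045},
])

```text
time: 40.5
position: [0.6404, -0.1346, 0.1413]
eef_rot: [-3.105, 0.481, -0.0]
wrist_force: [0.8, 0.0, 0.8]
grip_width: 0.0448
```

```bash
python3 c.py
```

```text
40.5 [-0.002  0.197 -0.014] [0.79 0.01 0.75] j7t 0.0 [ 0.6404 -0.1346  0.1413]
yaw -107.6 tilt [ 1.e-04  0.e+00 -1.e+00] turn 0.0 shift(new axes) [0. 0. 0.] j7 -85.9
```

Retreat straight up and then to the side to look.

>>> move_arm([
  {"linear": [0,0,-0.01],"turn": 0,"fingers": 0.045},
  {"linear": [0,0,-0.02],"turn": 0,"fingers": 0.045},
  {"linear": [0,0,-0.03],"turn": 0,"fingers": 0.045},
  {"linear": [0,0,-0.04],"turn": 0,"fingers": 0.045},
  {"linear": [0,0,-0.03],"turn": 0,"fingers": 0.045},
  {"linear": [-0.03,0.03,0],"turn": 0,"fingers": 0.045},
  {"linear": [-0.03,0.03,0],"turn": 0,"fingers": 0.045},
  {"linear": [-0.03,0.03,0],"turn": 0,"fingers": 0.045},
  {"linear": [-0.02,0.02,0],"turn": 0,"fingers": 0.045},
  {"linear": [0,0,0],"turn": 0,"fingers": 0.045},
])

```text
time: 41.5
position: [0.4988, -0.21, 0.2728]
eef_rot: [-3.101, 0.491, -0.003]
wrist_force: [0.6, -0.2, -0.4]
grip_width: 0.0448
```

```bash
python3 c.py; python3 -c "
from h import *
P=[]
for n in('side','top'):
    p,d=imaging.capture(n);cv2.imwrite(f'pics/{n}9.png',p[:,:,::-1]);P.append(p[...,::-1])
u=proj('top',[.6406,-.133,.15])[0].astype(int);print(u,proj('side',[[.6406,-.133,.1085],[.6406,-.133,.1685]]))
cv2.imwrite('pics/g9.png',np.hstack([cv2.resize(P[0][135:199,290:354],(400,400),interpolation=0),cv2.resize(P[1][u[1]-32:u[1]+32,u[0]-32:u[0]+32],(400,400),interpolation=0)]))
"
```

```text
41.5 [-0.029  0.158 -0.035] [ 0.58 -0.17 -0.39] j7t 0.0507 [ 0.4988 -0.21    0.2728]
yaw -107.99 tilt [ 0.0019  0.0013 -1.    ] turn 0.0 shift(new axes) [0. 0. 0.] j7 -85.0
[383 218] [[321.26247671 184.62377512]
 [321.81856829 163.81357128]]
```

View pics/g9.png

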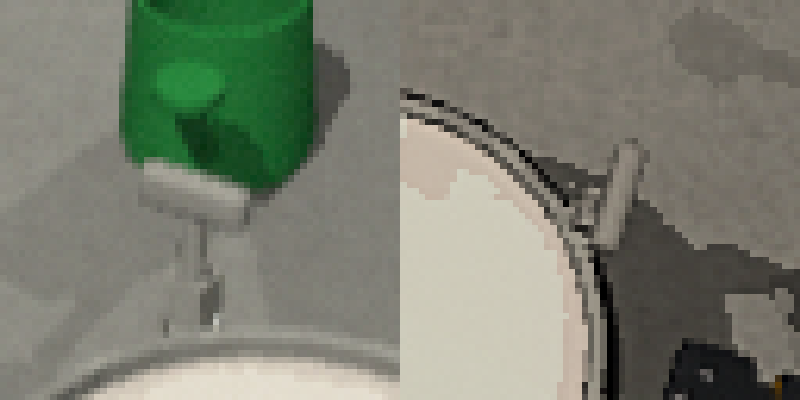

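View pics/top9.png

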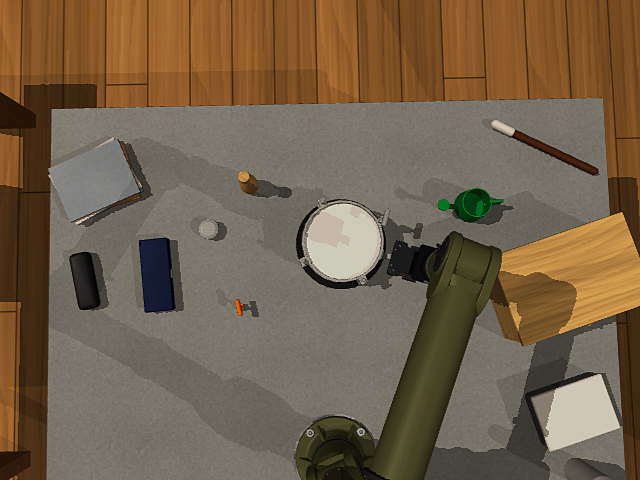

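```bash
python3 -c "
from plant import manip,status
print(manip.close_job());print(status.state()['time'])"
```

```text
the job is handed in; nothing more can be done
None
the job is handed in; nothing more can be done
```

I turned all four rods clockwise with the silver key, going clockwise round the hoop from the strainer. The key is left standing on rod 4, and I handed the job in at about 41.6 s. No verdict was reported.

- **Rod turns:** These are worked out from how far the key turned, not read directly. I turned the seated key 98, 98, 100 and 99 degrees to allow for the socket's play of up to about 16 degrees. That puts each rod somewhere between about 80 and 99 degrees. On rod 1 the last reading lagged by about 2 degrees, so it is the least certain.
- **Forces:** The largest downward push I read while seating the key was about 8 N, and sideways pushes stayed under 4 N. I only read forces at the end of each one-second move, so brief peaks in between could have been higher.
- **Key seating:** On rod 4 the key stopped against the bottom of its socket at about 4 N, close to the calculated full depth. After I let go, both camera views showed it upright, within about a pixel of where it should be.
- **Other items:** The can, skittle, yo-yo, tin and orange key look unmoved. The gripper ended clear of the drum and everything else.
- **Disagreement:** The rod positions felt by the key were 1 to 2 mm off the camera estimates, so I corrected for this by feel.

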